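Shake the canisters, find the loose check ball and hold it over the tray

ROBOT

A 7-joint arm with a two-finger parallel gripper is mounted at the origin on a cart in front of the work surface, level with it; the furniture and walls round the work are solid. World frame = base frame: x ahead of the robot, y to its left, z up, the work surface at z = 0. Lengths are in m, angles in degrees, forces in N, time in s.
With the tool pointing down it reaches from about 0.425 to 0.875 m from the base axis. Payload 4.7 kg.
Tool frame: the origin (TCP) lies midway between the tips of the shut fingers; the grasp point (between the pads) lies 19 mm behind it; z points along the fingers, x is the direction in which the jaws open and shut, and the axes are right-handed (so a half turn about z gives the same grasp; the last joint's range is limited). The gripper opens to 87 mm and grips with 3 to 60 N. Pads are 19 mm wide; open, the fingers measure 117 mm over their backs; the gripper's body (75 mm by 190 mm) begins 51 mm behind the grasp point.
Start: joints at [72.886, 18.392, -4.016, 83.108, 1.295, 78.541, -3.26], TCP at [0.2, -0.618, 0.223] pointing down, gripper open.
Joint ranges: [-163.93, 163.93], [-17.29, 119.83], [-79.2, 71.16], [3.27, 140.29], [-89.18, 269.18], [5.43, 117.66], [-154.24, 154.24]. Speed limits (degrees/s): [147.25, 147.25, 180, 180, 180, 180, 180].

INTERFACE

Orientations are given as [roll, pitch, yaw] about the fixed x, y, z axes, in that order (R = Rz(yaw) Ry(pitch) Rx(roll)).
In Python, from cell import env gives the robot as it stands.
- The arm moves only by the tool carry_out, never from a script. Its argument "plan" is a list of rows, each an object with "grip": the closure, from 0 (fully open) to 1 (shut); "dp": the shift along the tool's x, y, z in m, a list of three; "rotation": the turn, a rotation vector about the tool's x, y, z in degrees, a list of three. In form: [{"grip": grip, "dp": [dx, dy, dz], "rotation": [wx, wy, wz]}, ...]. A call has 1 to 8 rows; each row shifts and turns the pose as measured when the row begins, along the tool's axes as they then stand; what a row does not reach is not made up. A row lasts 1/12 s, in which the tool goes at most 41.7 mm and 7.16 degrees, less where a joint would pass 70% of its speed; a pose out of reach is approached as far as the arm can. A call is refused whole if a number of a shift passes 0.0417 or a number of a turn 7.16, either way. A call with a gripper value outside its range is refused whole. The fingers move at their own pace and stop on an object; "force" is the grip in N (left out, the last holds). Time passes only in rows, so rows that do not move let the fingers close. It gives the time, the measured TCP pose, the force and the opening at its end, in the units of the state.
- env.get_obs(): the state, without advancing time (a new reading comes with each control period).
- env.read_camera(name): name is "scene" or "side" or "wrist"; returns the picture (384x512x3 uint8, red, green, blue); there is no depth.
- env.camera_params(name): a dict with "fx", "fy", "cx", "cy" (pixels), "R" (3x3) and "t" (3): a world point X has camera coordinates R X + t. Camera axes: x right, y down, z forward; pixel columns grow to the right and rows downward; lengths in m; the calibration is good to about 2 mm. A picture is of the moment at which its call begins: read the wrist's pose just before it. camera_params takes no time and is no camera call; for the wrist camera it gives the pose at the moment of the call.
- env.sign_off(): hands the job in, once; it reports no verdict.
The state is a dict: "time_s": time; "qpos": joint angles; "joint_velocities": joint speeds; "effort": joint torques, N m; "tool_pos": TCP position; "tool_rot": TCP orientation; "force": force on the tool from outside, world axes, zero at the start; "wrist_torque": the same for the moment, N m; "grip_width": finger opening in m.
Only numpy, scipy, OpenCV 4.12 (cv2) and the standard library are available. Lean on these libraries where they do the work, as an engineer would, in place of code of your own. Each camera call takes 0.05 s, during which the arm holds its last target. There are 200 camera calls.

TASK

Three identical screw-lid canisters stand on the bench with their lids not quite done up; two are packed solid and one holds the pump's loose check ball. Screw a canister's lid home before you lift that canister, lift and shake until you find the one whose ball knocks about inside, leave the silent ones standing upright on the bench and the other things where they are. Finish still holding the rattling canister upright above the middle of the white tray, well clear of its rim, where it will be opened: do not put it down or let go.

Things in the scene. Friction and masses are not known exactly. Their poses are not given: they have to be found in the camera images.
- canister_1: the left one of three identical canisters: squat aluminium body 88 mm in diameter, 64 mm high to the shoulder; grey ribbed screw lid 56 mm in diameter, from 64 to 98 mm above the foot. 0.55 to 0.7 kg. Origin: centre of the foot, z up. Grip it across the lid. One of the three holds a loose 42 mm steel ball (0.3 kg, 15 mm of room to each side), the others a tight pack of the same weight
- canister_1_lid (a joint): screw lid of the left canister, rad: 0 is home against its stop, more is looser (turned anticlockwise seen from above); starts 0.4 to 1.2. It turns on the canister's axis with light friction (0.02 N m), does not rise and cannot come off
- canister_2: the middle canister, built like canister_1; same origin and axes
- canister_2_lid (a joint): screw lid of the middle canister, likewise
- canister_3: the right canister, built like canister_1; same origin and axes
- canister_3_lid (a joint): screw lid of the right canister, likewise
- tray: white plastic tray, 123 x 161 mm, rim 36 mm high, empty, standing at the left. Origin: centre of its underside on the bench; it does not move
- grease_tin: yellow round tin, 70 mm wide, 75 mm high, at the back right; a bystander. Origin: centre of its underside
- mix_cup: white open cup, 66 mm wide, 76 mm high, behind the left canister; a bystander. Origin: centre of its underside
- u_bracket: dark U-shaped bracket, 33 x 55 mm, 57 mm high, behind the middle canister; a bystander. Origin: centre of its underside
Mind the look-alikes: they are no part of the job. What is shaped like the canister_1 but blue is not meant.

How it is judged:
By the outcome, as a careful person would: the job done as asked, in the order asked, and still so for the second after the job is handed in, while the arm keeps its last pose, push and grip.
It also fails if it takes over 72 s, if anything falls off the work surface, if the arm or the gripper's body presses on something with over 40 N, if the wrist force passes 120 N, or if a joint passes its speed limit or range.

## Working session

There is one attempt and no reset: what is moved stays moved. The work goes in short steps, Python scripts to look and compute and a tool call to move; the robot and the scene stay as the last step left them, time stands still between calls to the robot, and variables do not carry over. Pictures are saved under pics/ and viewed, about 8 in all and at most 12, crops included, and the job is handed in when it is done.

Besides the shell and the picture viewer there is one more tool, called after "Call:" as name(argument=value, ...), one argument or row to a line, values as JSON. carry_out: Moves the arm, as the interface text tells. Its arguments: {"type":"object","properties":{"plan":{"type":"array","items":{"type":"object","properties":{"grip":{"type":"number"},"dp":{"type":"array","items":{"type":"number"}},"rotation":{"type":"array","items":{"type":"number"}}}}},"force":{"type":"number"}},"required":["plan"]}

```bash
ls; mkdir -p pics
python3 - <<'E'
from cell import env
import cv2,numpy as np
print(env.get_obs())
for n in("scene","side"):
    cv2.imwrite(f"pics/{n}0.png",env.read_camera(n)[...,::-1]);print(n,env.camera_params(n))
E
```

```text
pics
{'time_s': 0.0, 'qpos': array([72.88730838, 18.43979315, -4.01450426, 83.17501752,  1.29760892,
       78.54156538, -3.26058767]), 'joint_velocities': array([ 0.09096435, -0.00048127, -0.00418063,  0.03959912,  0.05377915,
       -0.00744826, -0.00321987]), 'effort': array([-5.96306927e-04, -4.91287279e+01, -4.04296154e-01, -3.12527132e+01,
       -6.40406460e-02,  4.37662506e-02,  1.70614076e-04]), 'tool_pos': array([ 0.19975629, -0.61795641,  0.22145208]), 'tool_rot': array([ 1.79991319e+02,  1.10990128e-01, -7.20786063e+01]), 'force': array([-0.61371881,  0.08381283, -0.11800457]), 'wrist_torque': array([0.01544095, 0.07831307, 0.07623919]), 'grip_width': 0.08687064194365968}
scene {'fx': 377.6073352205717, 'fy': 377.6073352205717, 'cx': 251.1855110434882, 'cy': 185.87418344698955, 'R': array([[-0.65925217, -0.75186136,  0.00954296],
       [-0.39906608,  0.33909895, -0.85191441],
       [ 0.63728552, -0.5654347 , -0.52359408]]), 't': array([0.38942606, 0.23415118, 1.08367138])}
side {'fx': 483.0873297489586, 'fy': 483.0873297489586, 'cx': 254.70752589341507, 'cy': 190.1259579303774, 'R': array([[-0.99127761, -0.13136225,  0.01061382],
       [-0.06019573,  0.37965506, -0.92316765],
       [ 0.11723979, -0.91575433, -0.38425101]]), 't': array([0.52179108, 0.09767139, 1.38500028])}
```

View pics/scene0.png

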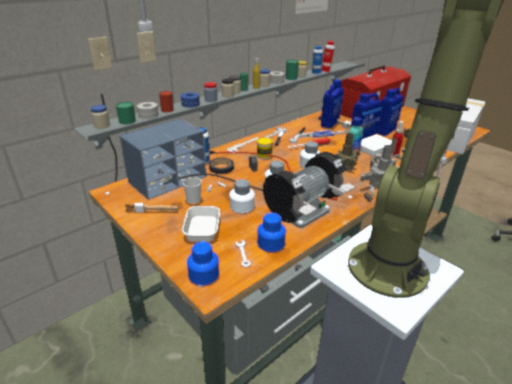

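View pics/side0.png

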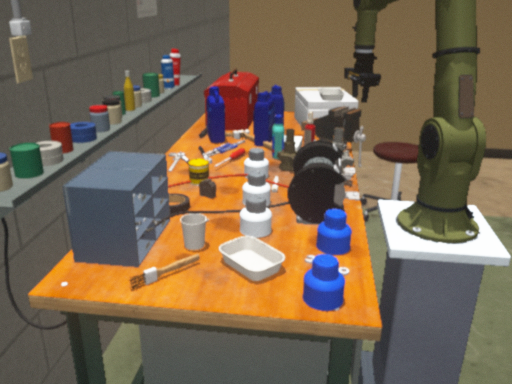

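Run:
```python
import cv2,numpy as np
a=cv2.imread("pics/scene0.png")[130:250,170:370]; b=cv2.imread("pics/side0.png")[140:290,170:350]
a=cv2.resize(a,(800,480),interpolation=3);cv2.imwrite("pics/sc.png",a)
cv2.imwrite("pics/sd.png",cv2.resize(b,(720,600),interpolation=3))
```

```text
(no output)
```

View pics/sc.png

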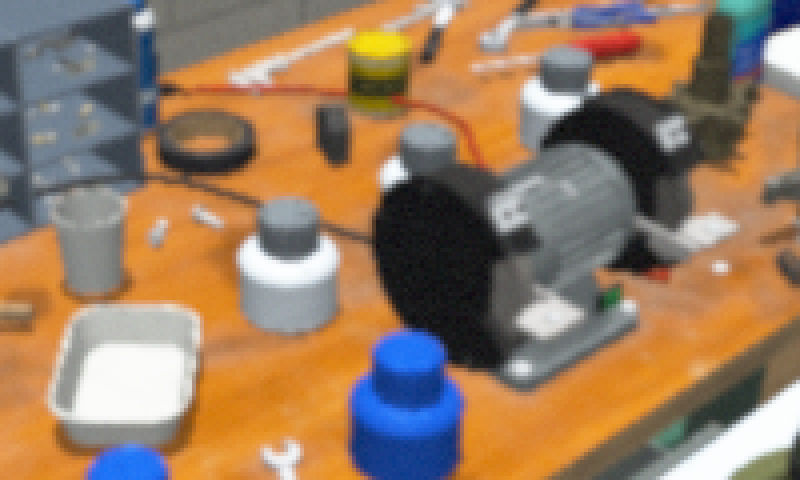

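View pics/sd.png

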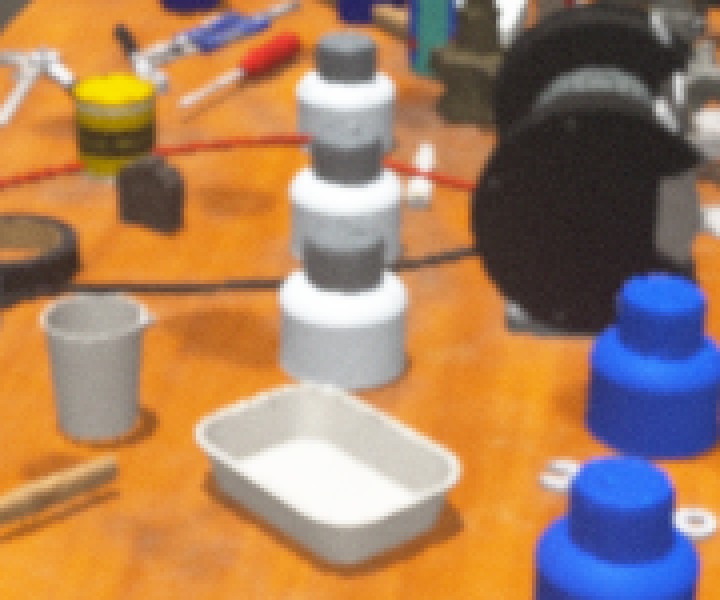

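```bash
cat > h.py <<'E'
from cell import env
import numpy as np,cv2
def ray(n,u,v,z):
    p=env.camera_params(n);R=p["R"];C=-R.T@p["t"]
    d=R.T@np.array([(u-p["cx"])/p["fx"],(v-p["cy"])/p["fy"],1]);return C+d*(z-C[2])/d[2]
def proj(n,X):
    p=env.camera_params(n);c=(p["R"]@np.atleast_2d(X).T).T+p["t"];return np.c_[p["fx"]*c[:,0]/c[:,2]+p["cx"],p["fy"]*c[:,1]/c[:,2]+p["cy"]]
def show(*a):
    o=env.get_obs();print(o["time_s"],o["tool_pos"].round(4),o["tool_rot"].round(1),o["grip_width"].round(4),o["force"].round(2),o["wrist_torque"].round(2),o["qpos"].round(0))
E
python3 - <<'E'
from h import *
S=dict(c1=(288,209,.098),c2=(428,135,.098),c3=(566,57,.098),tray=(127,350,.036),tin=(380,44,.075),cup=(88,197,.076),br=(334,105,.057),wheelL=(440,170,.15))
D=dict(c1=(345,245,.098),c2=(347,150,.098),c3=(346,45,.098),tray=(329,443,.036),tin=(115,85,.075),cup=(96,308,.076),br=(150,165,.057),wheelL=(600,115,.15))
for k in S:
    print(k,ray("scene",S[k][0]/4+170-.4,S[k][1]/4+130-.4,S[k][2]).round(3),ray("side",D[k][0]/4+170-.4,D[k][1]/4+140-.4,D[k][2]).round(3))
for (u,v) in [(60,310),(200,320),(190,430),(55,415)]: print(ray("scene",u/4+170,v/4+130,.036))
for (u,v) in [(330,385),(460,465),(345,565),(200,430)]: print(ray("side",u/4+170,v/4+140,.036))
E
```

```text
c1 [0.51  0.115 0.098] [0.506 0.136 0.098]
c2 [ 0.528 -0.07   0.098] [ 0.527 -0.038  0.098]
c3 [ 0.558 -0.299  0.098] [ 0.561 -0.289  0.098]
tray [0.504 0.291 0.036] [0.495 0.291 0.036]
tin [ 0.741 -0.208  0.075] [ 0.75  -0.218  0.075]
cup [0.67  0.215 0.076] [0.657 0.211 0.076]
br [ 0.691 -0.098  0.057] [ 0.69  -0.086  0.057]
wheelL [0.41  0.035 0.15 ] [ 0.343 -0.001  0.15 ]
[0.58424077 0.30142781 0.036     ]
[0.49655717 0.2210086  0.036     ]
[0.38743003 0.31331277 0.036     ]
[0.46837883 0.38044512 0.036     ]
[0.50337909 0.21926104 0.036     ]
[0.4140931  0.30656753 0.036     ]
[0.46759479 0.42124369 0.036     ]
[0.57363315 0.28854023 0.036     ]
```

```bash
cat >> h.py <<'E'
def tri(a,b):
    A=[]
    for n,(u,v) in (("scene",a),("side",b)):
        p=env.camera_params(n);K=np.array([[p["fx"],0,p["cx"]],[0,p["fy"],p["cy"]],[0,0,1]]);A.append((K@np.c_[p["R"],p["t"]],np.array([[u],[v]],float)))
    X=cv2.triangulatePoints(A[0][0],A[1][0],A[0][1],A[1][1]).ravel();return X[:3]/X[3]
E
python3 - <<'E'
from h import *
s=lambda u,v:(u/4+170,v/4+130); d=lambda u,v:(u/4+170,v/4+140)
print("disc centre",tri(s(437,268),d(570,220)))
print("disc bottom",tri(s(490,367),d(560,330)))
print("disc top",tri(s(430,168),d(590,112)))
print("c3",tri(s(566,57),d(346,45)))
X=np.array([[.56,-.29,.098]]);print(proj("scene",X),proj("side",X))
print({k:np.round(v,3) for k,v in env.camera_params("wrist").items()})
E
```

```text
disc centre [0.35764529 0.08611587 0.10227596]
disc bottom [ 0.35756055  0.01262105 -0.02205939]
disc top [0.35133398 0.10608293 0.19336141]
c3 [ 0.56177465 -0.30640987  0.09153862]
[[309.34304919 144.26481436]] [[256.37986648 150.81033938]]
{'fx': np.float64(308.587), 'fy': np.float64(308.587), 'cx': np.float64(255.634), 'cy': np.float64(191.527), 'R': array([[ 0.307, -0.952, -0.002],
       [-0.905, -0.293,  0.308],
       [-0.294, -0.093, -0.951]]), 't': array([-0.649, -0.039,  0.393])}
```

Call:
carry_out(
  plan=[
    {"grip": 0, "dp": [0, 0, -0.04], "rotation": [0, 0, 0]},
    {"grip": 0, "dp": [0, 0, -0.04], "rotation": [0, 0, 0]},
    {"grip": 0, "dp": [-0.017, -0.037, 0], "rotation": [0, 0, 0]},
    {"grip": 0, "dp": [-0.017, -0.037, 0], "rotation": [0, 0, 0]},
    {"grip": 0, "dp": [-0.017, -0.037, 0], "rotation": [0, 0, 0]},
    {"grip": 0, "dp": [-0.017, -0.037, 0], "rotation": [0, 0, 0]},
    {"grip": 0, "dp": [-0.017, -0.037, 0], "rotation": [0, 0, 0]},
    {"grip": 0, "dp": [-0.017, -0.037, 0], "rotation": [0, 0, 0]},
  ],
)

```text
time_s: 0.77
tool_pos: [0.3732, -0.4556, 0.2983]
tool_rot: [179.5, 0.6, -73.6]
force: [0.9, -0.6, -0.5]
grip_width: 0.0871
```

Call:
carry_out(
  plan=[
    {"grip": 0, "dp": [-0.017, -0.037, 0], "rotation": [0, 0, 0]},
    {"grip": 0, "dp": [-0.017, -0.037, 0], "rotation": [0, 0, 0]},
    {"grip": 0, "dp": [-0.017, -0.037, 0], "rotation": [0, 0, 0]},
    {"grip": 0, "dp": [-0.017, -0.037, 0], "rotation": [0, 0, 0]},
    {"grip": 0, "dp": [-0.017, -0.037, 0], "rotation": [0, 0, 0]},
    {"grip": 0, "dp": [-0.017, -0.037, 0], "rotation": [0, 0, 0]},
  ],
)

```text
time_s: 1.27
tool_pos: [0.5594, -0.2886, 0.2958]
tool_rot: [179.4, 0.7, -73.7]
force: [1.1, -0.7, 0.0]
grip_width: 0.0869
```

Run:
```python
from h import *
show();p=env.camera_params("wrist")
im=env.read_camera("wrist")[...,::-1];cv2.imwrite("pics/w1.png",im)
print({k:np.round(v,4) for k,v in p.items()});show()
```

```text
Traceback (most recent call last):
  File "h.py", line 9, in show
    o=env.get_obs();print(o["time_s"],o["tool_pos"].round(4),o["tool_rot"].round(1),o["grip_width"].round(4),o["force"].round(2),o["wrist_torque"].round(2),o["qpos"].round(0))
                                                                                    ^^^^^^^^^^^^^^^^^^^^^
AttributeError: 'float' object has no attribute 'round'
```

```bash
sed -i 's/o\["grip_width"\].round(4)/round(o["grip_width"],4)/' h.py
python3 - <<'E'
from h import *
show();p=env.camera_params("wrist")
im=env.read_camera("wrist")[...,::-1];cv2.imwrite("pics/w1.png",im)
print({k:np.round(v,4) for k,v in p.items()});show()
E
```

```text
1.2667 [ 0.5594 -0.2886  0.2958] [179.4   0.7 -73.7] 0.0869 [ 1.11 -0.72  0.02] [-0.09 -0.07 -0.06] [ 41.  16. -21.  78.   6.  87. -53.]
{'fx': np.float64(308.5868), 'fy': np.float64(308.5868), 'cx': np.float64(255.6338), 'cy': np.float64(191.5266), 'R': array([[ 0.2811, -0.9596, -0.0117],
       [-0.9089, -0.2701,  0.3177],
       [-0.308 , -0.0787, -0.9481]]), 't': array([-0.4312,  0.3662,  0.6114])}
1.3167 [ 0.5664 -0.2783  0.295 ] [179.8   1.  -72.9] 0.0871 [3.08 6.99 0.41] [ 0.53 -0.3   0.04] [ 41.  17. -21.  78.   5.  87. -53.]
```

View pics/w1.png

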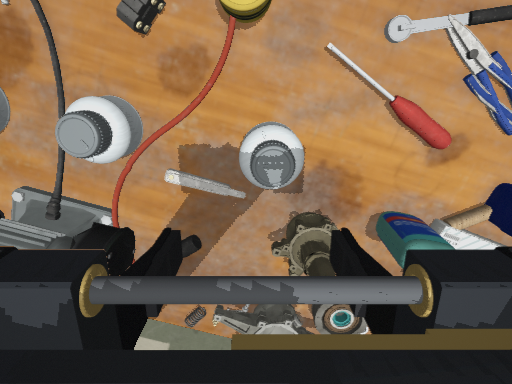

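```bash
cat > w1.py <<'E'
from h import *
p=dict(fx=308.5868,fy=308.5868,cx=255.6338,cy=191.5266,R=np.array([[0.2811,-0.9596,-0.0117],[-0.9089,-0.2701,0.3177],[-0.308,-0.0787,-0.9481]]),t=np.array([-0.4312,0.3662,0.6114]))
env2=type("E",(),{"camera_params":lambda s,n:p})()
import h
h.env=env2
for n,u,v,z in [("c3",272,161,.098),("c2",83,135,.098),("c3body",272,156,.064),("pump",308,235,.05),("pump0",275,240,.05),("grR",115,225,.03),("grwheel",120,235,.1),("tin",245,-5,.075),("br",140,8,.057)]: print(n,ray("wrist",u,v,z).round(3))
E
python3 w1.py; python3 -c "
from h import *;show()"
```

```text
c3 [ 0.568 -0.305  0.098]
c2 [ 0.535 -0.084  0.098]
c3body [ 0.567 -0.306  0.064]
pump [ 0.467 -0.393  0.05 ]
pump0 [ 0.446 -0.349  0.05 ]
grR [ 0.39  -0.111  0.03 ]
grwheel [ 0.419 -0.145  0.1  ]
tin [ 0.729 -0.225  0.075]
br [ 0.687 -0.11   0.057]
1.3167 [ 0.5664 -0.2783  0.295 ] [179.8   1.  -72.9] 0.0871 [3.08 6.99 0.41] [ 0.53 -0.3   0.04] [ 41.  17. -21.  78.   5.  87. -53.]
```

```bash
cat >> h.py <<'E'
from scipy.spatial.transform import Rotation as Ro
def to(x,y,z,yaw):
    o=env.get_obs();R0=Ro.from_euler("xyz",o["tool_rot"],degrees=True);R1=Ro.from_euler("xyz",[180,0,yaw],degrees=True)
    dw=np.array([x,y,z])-o["tool_pos"]
    print("rot",(R0.inv()*R1).as_rotvec(degrees=True).round(2),"dp in final tool axes",R1.inv().apply(dw).round(4),"in present axes",R0.inv().apply(dw).round(4))
E
python3 -c "
from h import *;to(.566,-.304,.073,-20)"
```

```text
rot [ -0.26   1.01 -52.9 ] dp in final tool axes [0.0084 0.0242 0.222 ] in present axes [0.0282 0.0071 0.2216]
```

Call:
carry_out(
  plan=[
    {"grip": 0, "dp": [0, 0, 0], "rotation": [-0.2, 1, -6.6]},
    {"grip": 0, "dp": [0, 0, 0], "rotation": [0, 0, -6.6]},
    {"grip": 0, "dp": [0, 0, 0], "rotation": [0, 0, -6.6]},
    {"grip": 0, "dp": [0, 0, 0], "rotation": [0, 0, -6.6]},
    {"grip": 0, "dp": [0, 0, 0], "rotation": [0, 0, -6.6]},
    {"grip": 0, "dp": [0, 0, 0], "rotation": [0, 0, -6.6]},
    {"grip": 0, "dp": [0, 0, 0], "rotation": [0, 0, -6.6]},
    {"grip": 0, "dp": [0, 0, 0], "rotation": [0, 0, -6.6]},
  ],
)

```text
time_s: 1.98
tool_pos: [0.5693, -0.2687, 0.2891]
tool_rot: [-179.9, 0.8, -17.0]
force: [-0.1, -0.9, -0.5]
grip_width: 0.087
```

Call:
carry_out(
  plan=[
    {"grip": 0, "dp": [0.004, 0.012, 0.03]},
    {"grip": 0, "dp": [0.004, 0.012, 0.03]},
    {"grip": 0, "dp": [0, 0, 0.03]},
    {"grip": 0, "dp": [0, 0, 0]},
    {"grip": 0, "dp": [0, 0, 0]},
  ],
)

```text
schema error: expected keys grip, dp, rotation
```

Run:
```python
from h import *
show();p=env.camera_params("wrist")
im=env.read_camera("wrist")[...,::-1];cv2.imwrite("pics/w2.png",im)
import json;json.dump({k:np.array(v).tolist() for k,v in p.items()},open("w2.json","w"))
to(.566,-.304,.073,-20)
print(proj("wrist",[[.566,-.304,.098]]))
```

```text
1.9833 [ 0.5693 -0.2687  0.2891] [-179.9    0.8  -17. ] 0.087 [-0.08 -0.86 -0.45] [-0.02 -0.07  0.01] [ 45.  17. -28.  79.   8.  87.   0.]
rot [-0.05  0.82  3.28] dp in final tool axes [0.0091 0.0342 0.2159] in present axes [0.0102 0.035  0.2157]
[[264.45963417 195.21670756]]
```

View pics/w2.png

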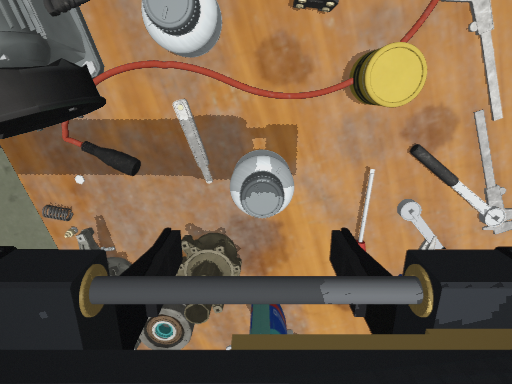

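Run:
```python
from h import *
import h,json
to(.566,-.3045,.073,-20)
p={k:np.array(v) for k,v in json.load(open("w2.json")).items()}
h.env=type("E",(),{"camera_params":lambda s,n:p})()
for n,u,v,z in [("c3",263,194,.098),("c2",171,11,.098),("c2b",182,20,.064),("pump",210,265,.06),("pumptop",192,240,.06),("tray?",0,0,0)]: print(n,ray("wrist",u,v,z).round(4))
for z in (.1,.15): print([ray("wrist",*q,z).round(3) for q in [(105,100),(85,70),(0,140)]])
```

```text
rot [-0.05  0.82  3.28] dp in final tool axes [0.0093 0.0347 0.2159] in present axes [0.0104 0.0355 0.2157]
c3 [ 0.5648 -0.302   0.098 ]
c2 [ 0.5312 -0.0867  0.098 ]
c2b [ 0.5335 -0.0889  0.064 ]
pump [ 0.4569 -0.3959  0.06  ]
pumptop [ 0.4459 -0.3508  0.06  ]
tray? [0.3053 0.0193 0.    ]
[array([ 0.429, -0.146,  0.1  ]), array([ 0.422, -0.112,  0.1  ]), array([ 0.293, -0.151,  0.1  ])]
[array([ 0.453, -0.153,  0.15 ]), array([ 0.447, -0.123,  0.15 ]), array([ 0.336, -0.157,  0.15 ])]
```

Call:
carry_out(
  plan=[
    {"grip": 0, "dp": [0.005, 0.017, 0.036], "rotation": [0, 0.8, 3.2]},
    {"grip": 0, "dp": [0.005, 0.017, 0.036], "rotation": [0, 0, 0]},
    {"grip": 0, "dp": [0, 0, 0.035], "rotation": [0, 0, 0]},
    {"grip": 0, "dp": [0, 0, 0.02], "rotation": [0, 0, 0]},
    {"grip": 0, "dp": [0, 0, 0], "rotation": [0, 0, 0]},
    {"grip": 0, "dp": [0, 0, 0], "rotation": [0, 0, 0]},
  ],
)

```text
time_s: 2.53
tool_pos: [0.5673, -0.3061, 0.1578]
tool_rot: [-179.9, -0.1, -20.9]
force: [0.3, 1.1, 0.7]
grip_width: 0.087
```

```bash
python3 -c "
from h import *;show();to(.566,-.3045,.073,-20)"
```

```text
2.5333 [ 0.5673 -0.3061  0.1578] [-1.799e+02 -1.000e-01 -2.090e+01] 0.087 [0.28 1.14 0.67] [ 0.05 -0.04  0.02] [ 47.  22. -26.  88.  10.  72.  -2.]
rot [-0.06 -0.15 -0.86] dp in final tool axes [-0.0018 -0.0011  0.0848] in present axes [-0.002  -0.001   0.0848]
```

Call:
carry_out(
  plan=[
    {"grip": 0, "dp": [-0.002, 0, 0.03], "rotation": [0, 0, 0]},
    {"grip": 0, "dp": [0, 0, 0.03], "rotation": [0, 0, 0]},
    {"grip": 0, "dp": [0, 0, 0.02], "rotation": [0, 0, 0]},
    {"grip": 0, "dp": [0, 0, 0.002], "rotation": [0, 0, 0]},
    {"grip": 0, "dp": [0, 0, 0], "rotation": [0, 0, 0]},
  ],
)

```text
time_s: 2.95
tool_pos: [0.5712, -0.3075, 0.0828]
tool_rot: [180.0, -0.9, -21.2]
force: [0.0, -0.5, 0.8]
grip_width: 0.0871
```

Call:
carry_out(
  plan=[
    {"grip": 1, "dp": [0, 0, 0], "rotation": [0, 0, 0]},
    {"grip": 1, "dp": [0, 0, 0], "rotation": [0, 0, 0]},
    {"grip": 1, "dp": [0, 0, 0], "rotation": [0, 0, 0]},
    {"grip": 1, "dp": [0, 0, 0], "rotation": [0, 0, 0]},
    {"grip": 1, "dp": [0, 0, 0], "rotation": [0, 0, 0]},
    {"grip": 1, "dp": [0, 0, 0], "rotation": [0, 0, 0]},
  ],
  force=40,
)

```text
time_s: 3.45
tool_pos: [0.5708, -0.3074, 0.0925]
tool_rot: [179.8, -0.8, -21.3]
force: [-1.3, -0.3, -6.0]
grip_width: 0.0548
```

```bash
python3 -c "
from h import *;show();to(.566,-.304,.073,-20)"
```

```text
3.45 [ 0.5708 -0.3074  0.0925] [179.8  -0.8 -21.3] 0.0548 [-1.34 -0.25 -6.  ] [ 0.08  0.18 -0.01] [ 46.  25. -25.  92.  12.  65.  -4.]
rot [ 0.19 -0.84 -1.28] dp in final tool axes [-0.0057 -0.0015  0.0195] in present axes [-0.006  -0.0015  0.0194]
```

Run:
```python
from h import *
for n in("scene","side"):
    im=env.read_camera(n)[...,::-1];cv2.imwrite(f"pics/{n}1.png",im)
a=cv2.imread("pics/side0.png")[140:185,235:282];b=cv2.imread("pics/side1.png")[140:185,235:282]
c=cv2.imread("pics/scene0.png")[138:172,295:325];d=cv2.imread("pics/scene1.png")[138:172,295:325]
f=lambda x:cv2.resize(x,(380,360),interpolation=3)
cv2.imwrite("pics/cmp.png",np.vstack([np.hstack([f(a),f(b)])]))
show()
# shift of white body
for x,y,s in((a,b,slice(18,30)),(c,d,slice(10,24))):
    t=x[s,8:-8];r=cv2.matchTemplate(y,t,cv2.TM_CCOEFF_NORMED);print(cv2.minMaxLoc(r),s.start)
```

```text
3.55 [ 0.5713 -0.3076  0.0922] [179.8  -0.9 -21.3] 0.0552 [-5.01  1.97  4.66] [ 0.43  1.15 -0.03] [ 46.  25. -25.  92.  12.  65.  -4.]
(-0.3469245731830597, 0.9023107290267944, (12, 33), (7, 17)) 18
(-0.39123669266700745, 0.9318820238113403, (16, 0), (8, 9)) 10
```

View pics/cmp.png

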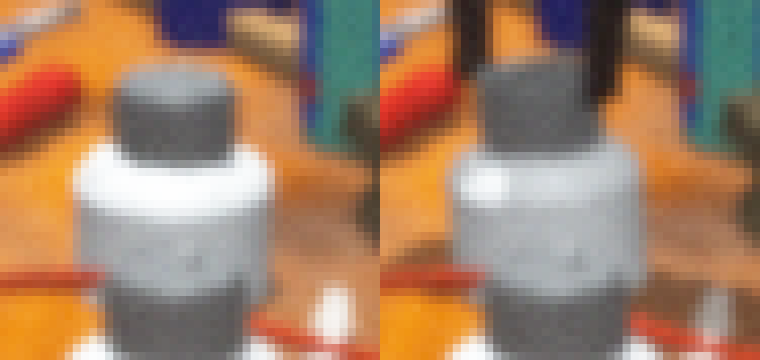

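Call:
carry_out(
  plan=[
    {"grip": 0, "dp": [0, 0, 0.001], "rotation": [0, 0, 0]},
    {"grip": 0, "dp": [0, 0, 0.001], "rotation": [0, 0, 0]},
    {"grip": 0, "dp": [0, 0, 0.001], "rotation": [0, 0, 0]},
    {"grip": 0, "dp": [-0.002, 0, 0.012], "rotation": [0, -0.8, -1.2]},
    {"grip": 0, "dp": [-0.003, -0.001, 0.012], "rotation": [0, 0, 0]},
    {"grip": 0, "dp": [0, 0, 0.002], "rotation": [0, 0, 0]},
    {"grip": 0, "dp": [0, 0, 0.002], "rotation": [0, 0, 0]},
  ],
)

```text
time_s: 4.13
tool_pos: [0.5711, -0.3065, 0.0636]
tool_rot: [179.7, -0.6, -20.0]
force: [-5.5, 1.6, 29.6]
grip_width: 0.0858
```

```bash
python3 -c "
from h import *;show();to(.566,-.304,.072,-20)"
```

```text
4.1333 [ 0.5711 -0.3065  0.0636] [179.7  -0.6 -20. ] 0.0858 [-5.55  1.57 29.57] [ 0.82  2.54 -0.03] [ 46.  27. -25.  93.  13.  62.  -3.]
rot [ 0.26 -0.6   0.05] dp in final tool axes [-0.0056 -0.0006 -0.0084] in present axes [-0.0055 -0.0005 -0.0085]
```

Call:
carry_out(
  plan=[
    {"grip": 0, "dp": [0, 0, -0.007], "rotation": [0, 0, 0]},
    {"grip": 0, "dp": [-0.005, 0, 0], "rotation": [0, -0.6, 0]},
  ],
)

```text
time_s: 4.3
tool_pos: [0.5681, -0.3051, 0.071]
tool_rot: [179.7, -0.2, -19.9]
force: [-0.2, 0.0, -0.2]
grip_width: 0.0872
```

Call:
carry_out(
  plan=[
    {"grip": 0, "dp": [0, 0, 0], "rotation": [0, 0, 0]},
    {"grip": 0, "dp": [0, 0, 0], "rotation": [0, 0, 0]},
  ],
)

```text
time_s: 4.47
tool_pos: [0.5677, -0.3048, 0.0698]
tool_rot: [179.8, -0.2, -19.9]
force: [0.9, -0.3, 0.4]
grip_width: 0.0872
```

```bash
python3 -c "
from h import *;show();to(.566,-.304,.072,-20)"
```

```text
4.4667 [ 0.5677 -0.3048  0.0698] [179.8  -0.2 -19.9] 0.0872 [ 0.87 -0.27  0.39] [ 0.01 -0.03  0.02] [ 46.  26. -25.  93.  12.  63.  -3.]
rot [ 0.24 -0.15  0.09] dp in final tool axes [-0.0019 -0.0002 -0.0022] in present axes [-0.0019 -0.0002 -0.0022]
```

Call:
carry_out(
  plan=[
    {"grip": 1, "dp": [-0.002, 0, -0.001], "rotation": [0, 0, 0]},
    {"grip": 1, "dp": [0, 0, 0], "rotation": [0, 0, 0]},
    {"grip": 1, "dp": [0, 0, 0], "rotation": [0, 0, 0]},
  ],
  force=25,
)

```text
time_s: 4.72
tool_pos: [0.5648, -0.3036, 0.0687]
tool_rot: [179.8, -0.0, -19.9]
force: [0.2, -0.2, 0.1]
grip_width: 0.0743
```

Call:
carry_out(
  plan=[
    {"grip": 1, "dp": [0, 0, 0], "rotation": [0, 0, 0]},
  ],
)

```text
time_s: 4.8
tool_pos: [0.5646, -0.3035, 0.0684]
tool_rot: [179.8, 0.0, -19.9]
force: [-0.2, -0.4, 0.5]
grip_width: 0.0678
```

Call:
carry_out(
  plan=[
    {"grip": 1, "dp": [0, 0, 0], "rotation": [0, 0, 0]},
  ],
)

```text
time_s: 4.88
tool_pos: [0.5645, -0.3035, 0.0681]
tool_rot: [179.8, 0.0, -19.9]
force: [0.4, -0.8, 1.3]
grip_width: 0.0613
```

Call:
carry_out(
  plan=[
    {"grip": 1, "dp": [0, 0, -0.002], "rotation": [0, 0, 0]},
  ],
)

```text
time_s: 4.97
tool_pos: [0.5644, -0.3034, 0.0696]
tool_rot: [179.8, 0.0, -19.9]
force: [0.4, -1.2, -4.4]
grip_width: 0.0556
```

Call:
carry_out(
  plan=[
    {"grip": 1, "dp": [0, 0, 0], "rotation": [0, 0, 0]},
  ],
)

```text
time_s: 5.05
tool_pos: [0.5641, -0.3033, 0.0691]
tool_rot: [179.8, 0.1, -19.9]
force: [2.2, -0.5, 0.0]
grip_width: 0.0555
```

Call:
carry_out(
  plan=[
    {"grip": 1, "dp": [0, 0, 0], "rotation": [0, 0, 0]},
  ],
)

```text
time_s: 5.13
tool_pos: [0.5642, -0.3034, 0.0691]
tool_rot: [179.8, 0.1, -19.9]
force: [0.9, -0.5, -0.7]
grip_width: 0.0557
```

```bash
python3 -c "
from h import *;show()"
```

```text
5.1333 [ 0.5642 -0.3034  0.0691] [ 1.798e+02  1.000e-01 -1.990e+01] 0.0557 [ 0.93 -0.52 -0.73] [-0.09 -0.09 -0.  ] [ 46.  26. -25.  94.  12.  63.  -3.]
```

Call:
carry_out(
  plan=[
    {"grip": 1, "dp": [0, 0, 0.0005], "rotation": [0, 0, 5]},
    {"grip": 1, "dp": [0, 0, 0], "rotation": [0, 0, 5]},
    {"grip": 1, "dp": [0, 0, 0], "rotation": [0, 0, 5]},
    {"grip": 1, "dp": [0, 0, 0], "rotation": [0, 0, 5]},
  ],
)

```text
time_s: 5.47
tool_pos: [0.5648, -0.304, 0.0692]
tool_rot: [179.9, -0.1, -40.7]
force: [1.1, -1.6, -1.3]
grip_width: 0.0554
```

```bash
python3 -c "
from h import *;show();to(.5642,-.3034,.069,-40)"
```

```text
5.4667 [ 0.5648 -0.304   0.0692] [ 1.799e+02 -1.000e-01 -4.070e+01] 0.0554 [ 1.07 -1.59 -1.33] [-0.15 -0.1  -0.01] [ 43.  25. -22.  94.  10.  63. -22.]
rot [ 0.15 -0.08 -0.68] dp in final tool axes [-0.0008 -0.      0.0002] in present axes [-0.0008 -0.      0.0002]
```

Call:
carry_out(
  plan=[
    {"grip": 1, "dp": [0, 0, 0.0005], "rotation": [0, 0, 5]},
    {"grip": 1, "dp": [0, 0, 0], "rotation": [0, 0, 5]},
    {"grip": 1, "dp": [0, 0, 0.0005], "rotation": [0, 0, 5]},
    {"grip": 1, "dp": [0, 0, 0], "rotation": [0, 0, 5]},
  ],
)

```text
time_s: 5.8
tool_pos: [0.5654, -0.3049, 0.0694]
tool_rot: [179.9, -0.2, -61.7]
force: [0.4, -0.8, -2.4]
grip_width: 0.0556
```

```bash
python3 -c "
from h import *;show()"
```

```text
5.8 [ 0.5654 -0.3049  0.0694] [179.9  -0.2 -61.7] 0.0556 [ 0.41 -0.84 -2.42] [-0.02 -0.    0.03] [ 40.  25. -18.  94.   9.  63. -42.]
```

Call:
carry_out(
  plan=[
    {"grip": 1, "dp": [0, 0, 0.0005], "rotation": [0, 0, 5]},
    {"grip": 1, "dp": [0, 0, 0], "rotation": [0, 0, 5]},
    {"grip": 1, "dp": [0, 0, 0.0005], "rotation": [0, 0, 5]},
  ],
)

```text
time_s: 6.05
tool_pos: [0.5657, -0.3059, 0.0693]
tool_rot: [-180.0, -0.3, -77.5]
force: [-0.1, -0.6, 1.4]
grip_width: 0.0554
```

```bash
python3 -c "
from h import *;show()"
```

```text
6.05 [ 0.5657 -0.3059  0.0693] [-180.    -0.3  -77.5] 0.0554 [-0.14 -0.63  1.37] [ 0.04  0.04 -0.04] [ 38.  25. -15.  94.   7.  62. -57.]
```

Call:
carry_out(
  plan=[
    {"grip": 1, "dp": [0, 0, 0.0005], "rotation": [0, 0, 5]},
    {"grip": 1, "dp": [0, 0, 0], "rotation": [0, 0, 5]},
    {"grip": 1, "dp": [0, 0, 0.0005], "rotation": [0, 0, 5]},
  ],
)

```text
time_s: 6.3
tool_pos: [0.5648, -0.3062, 0.0691]
tool_rot: [-180.0, -0.3, -93.3]
force: [-3.4, 1.5, 5.1]
grip_width: 0.0554
```

```bash
python3 -c "
from h import *;show()"
```

```text
6.3 [ 0.5648 -0.3062  0.0691] [-180.    -0.3  -93.3] 0.0554 [-3.41  1.45  5.05] [0.88 0.99 0.17] [ 36.  24. -12.  94.   6.  62. -72.]
```

Call:
carry_out(
  plan=[
    {"grip": 1, "dp": [0, 0, 0], "rotation": [0, 0, 3]},
    {"grip": 1, "dp": [0, 0, 0], "rotation": [0, 0, 0]},
    {"grip": 1, "dp": [0, 0, 0], "rotation": [0, 0, 0]},
  ],
  force=45,
)

```text
time_s: 6.55
tool_pos: [0.5634, -0.3051, 0.0693]
tool_rot: [179.8, -0.2, -96.6]
force: [-0.6, -1.4, -1.3]
grip_width: 0.0552
```

```bash
python3 -c "
from h import *;show()"
```

```text
6.55 [ 0.5634 -0.3051  0.0693] [179.8  -0.2 -96.6] 0.0552 [-0.56 -1.44 -1.27] [ 0.05  0.01 -0.03] [ 35.  24. -12.  94.   6.  63. -75.]
```

Call:
carry_out(
  plan=[
    {"grip": 1, "dp": [0, 0, -0.01], "rotation": [0, 0, 0]},
    {"grip": 1, "dp": [0, 0, -0.02], "rotation": [0, 0, 0]},
    {"grip": 1, "dp": [0, 0, -0.025], "rotation": [0, 0, 0]},
    {"grip": 1, "dp": [0, 0, -0.025], "rotation": [0, 0, 0]},
    {"grip": 1, "dp": [0, 0, -0.02], "rotation": [0, 0, 0]},
    {"grip": 1, "dp": [0, 0, -0.01], "rotation": [0, 0, 0]},
    {"grip": 1, "dp": [0, 0, 0], "rotation": [0, 0, 0]},
    {"grip": 1, "dp": [0, 0, 0], "rotation": [0, 0, 0]},
  ],
)

```text
time_s: 7.22
tool_pos: [0.5584, -0.3019, 0.1755]
tool_rot: [178.9, 0.2, -96.0]
force: [-0.0, 0.6, -6.8]
grip_width: 0.0552
```

```bash
python3 -c "
from h import *;show()"
```

```text
7.2167 [ 0.5584 -0.3019  0.1755] [178.9   0.2 -96. ] 0.0552 [-0.02  0.56 -6.8 ] [ 0.08 -0.03  0.02] [ 36.  19. -12.  88.   4.  75. -73.]
```

Call:
carry_out(
  plan=[
    {"grip": 1, "dp": [0.025, 0, 0], "rotation": [0, 0, 0]},
  ],
)

```text
time_s: 7.3
tool_pos: [0.5581, -0.3189, 0.1746]
tool_rot: [178.9, 0.6, -95.4]
force: [2.0, 3.0, -5.7]
grip_width: 0.0552
```

Call:
carry_out(
  plan=[
    {"grip": 1, "dp": [-0.04, 0, 0], "rotation": [0, 0, 0]},
  ],
)

```text
time_s: 7.38
tool_pos: [0.5552, -0.3028, 0.1726]
tool_rot: [178.6, -0.2, -96.4]
force: [-2.7, -7.1, -6.3]
grip_width: 0.0551
```

Call:
carry_out(
  plan=[
    {"grip": 1, "dp": [0.04, 0, 0], "rotation": [0, 0, 0]},
  ],
)

```text
time_s: 7.47
tool_pos: [0.558, -0.3073, 0.1707]
tool_rot: [178.5, 0.9, -95.4]
force: [5.3, 10.3, -6.3]
grip_width: 0.0554
```

Call:
carry_out(
  plan=[
    {"grip": 1, "dp": [-0.04, 0, 0], "rotation": [0, 0, 0]},
  ],
)

```text
time_s: 7.55
tool_pos: [0.5535, -0.301, 0.169]
tool_rot: [178.2, 0.1, -96.3]
force: [-5.4, -9.7, -5.5]
grip_width: 0.0553
```

Call:
carry_out(
  plan=[
    {"grip": 1, "dp": [0.04, 0, 0], "rotation": [0, 0, 0]},
  ],
)

```text
time_s: 7.63
tool_pos: [0.556, -0.3081, 0.1671]
tool_rot: [178.1, 1.1, -95.3]
force: [4.5, 9.0, -7.0]
grip_width: 0.0554
```

Call:
carry_out(
  plan=[
    {"grip": 1, "dp": [-0.025, 0, 0], "rotation": [0, 0, 0]},
  ],
)

```text
time_s: 7.72
tool_pos: [0.552, -0.3014, 0.1648]
tool_rot: [177.8, 0.3, -96.2]
force: [-4.3, -10.0, -5.8]
grip_width: 0.0552
```

Call:
carry_out(
  plan=[
    {"grip": 1, "dp": [0, 0, 0], "rotation": [0, 0, 0]},
  ],
)

```text
time_s: 7.8
tool_pos: [0.554, -0.2914, 0.1623]
tool_rot: [177.7, 0.9, -95.8]
force: [3.7, 6.9, -6.7]
grip_width: 0.0551
```

Call:
carry_out(
  plan=[
    {"grip": 1, "dp": [0, 0, 0], "rotation": [0, 0, 0]},
  ],
)

```text
time_s: 7.88
tool_pos: [0.5518, -0.2936, 0.1599]
tool_rot: [177.5, 0.8, -95.9]
force: [-1.9, -4.7, -6.3]
grip_width: 0.0553
```

Call:
carry_out(
  plan=[
    {"grip": 1, "dp": [0, 0, 0], "rotation": [0, 0, 0]},
  ],
)

```text
time_s: 7.97
tool_pos: [0.5516, -0.2912, 0.1579]
tool_rot: [177.3, 1.0, -95.7]
force: [0.6, 0.7, -6.2]
grip_width: 0.055
```

Call:
carry_out(
  plan=[
    {"grip": 1, "dp": [0, 0, 0], "rotation": [0, 0, 0]},
  ],
)

```text
time_s: 8.05
tool_pos: [0.5507, -0.2912, 0.1565]
tool_rot: [177.2, 1.0, -95.7]
force: [-0.8, -0.9, -6.3]
grip_width: 0.055
```

```bash
python3 -c "
from h import *;show();to(.558,-.302,.17,-96)"
```

```text
8.05 [ 0.5507 -0.2912  0.1565] [177.2   1.  -95.7] 0.055 [-0.79 -0.87 -6.28] [-0.13 -0.1  -0.02] [ 35.  20. -12.  89.   4.  74. -73.]
rot [2.8  1.   0.28] dp in final tool axes [ 0.0099 -0.0084 -0.0135] in present axes [ 0.0097 -0.0077 -0.0141]
```

```bash
cat >> h.py <<'E'
def avg(n=6):
    F=[];T=[]
    for i in range(n):
        env.read_camera("side");o=env.get_obs();F.append(o["force"]);T.append(o["wrist_torque"])
    R=Ro.from_euler("xyz",o["tool_rot"],degrees=True)
    F=np.array(F);T=np.array(T)
    print("F",F.mean(0).round(2),"sd",F.std(0).round(2),"T",T.mean(0).round(3),"sd",T.std(0).round(3),"T in tool",R.inv().apply(T.mean(0)).round(3),o["tool_rot"].round(1),o["tool_pos"].round(3),o["time_s"])
E
python3 -c "
from h import *;avg()"
```

```text
F [ 0.14  0.02 -6.49] sd [0.39 0.53 0.48] T [-0.015 -0.131 -0.021] sd [0.041 0.018 0.032] T in tool [0.132 0.001 0.019] [177.4   1.  -95.7] [ 0.552 -0.291  0.158] 8.35
```

Call:
carry_out(
  plan=[
    {"grip": 1, "dp": [0.004, -0.004, -0.012], "rotation": [2.8, 6, 0]},
    {"grip": 1, "dp": [0.004, -0.004, -0.012], "rotation": [0, 6, 0]},
    {"grip": 1, "dp": [0, 0, -0.005], "rotation": [0, 6, 0]},
    {"grip": 1, "dp": [0, 0, -0.005], "rotation": [0, 6, 0]},
    {"grip": 1, "dp": [0, 0, -0.002], "rotation": [0, 0, 0]},
    {"grip": 1, "dp": [0, 0, -0.002], "rotation": [0, 0, 0]},
  ],
)

```text
time_s: 8.85
tool_pos: [0.5592, -0.2975, 0.1961]
tool_rot: [-179.6, -23.6, -96.2]
force: [-0.2, -1.0, -5.6]
grip_width: 0.055
```

```bash
python3 -c "
from h import *;avg()"
```

```text
F [ 0.1  -0.19 -6.22] sd [0.27 0.7  0.62] T [ 1.179 -0.109 -0.008] sd [0.085 0.066 0.043] T in tool [-0.027 -1.184  0.006] [-179.6  -23.7  -96.5] [ 0.558 -0.301  0.196] 9.15
```

Call:
carry_out(
  plan=[
    {"grip": 1, "dp": [0, 0, -0.003], "rotation": [0, -6, 0]},
    {"grip": 1, "dp": [0, 0, -0.003], "rotation": [0, -6, 0]},
    {"grip": 1, "dp": [0, 0, -0.003], "rotation": [0, -6, 0]},
    {"grip": 1, "dp": [0, 0, -0.003], "rotation": [0, -6, 0]},
    {"grip": 1, "dp": [0, 0, -0.003], "rotation": [0, -6, 0]},
    {"grip": 1, "dp": [0, 0, -0.003], "rotation": [0, -6, 0]},
    {"grip": 1, "dp": [0, 0, -0.003], "rotation": [0, -6, 0]},
    {"grip": 1, "dp": [0, 0, -0.003], "rotation": [0, -6, 0]},
  ],
)

```text
time_s: 9.82
tool_pos: [0.5564, -0.3059, 0.2222]
tool_rot: [-179.2, 25.8, -95.6]
force: [0.8, -0.6, -6.6]
grip_width: 0.0547
```

```bash
python3 -c "
from h import *;avg()"
```

```text
F [-0.52 -1.94 -7.28] sd [1.35 3.07 1.43] T [-1.479  0.249  0.023] sd [0.601 0.183 0.067] T in tool [-0.105  1.497  0.006] [-179.3   25.7  -95.5] [ 0.558 -0.302  0.221] 10.1167
```

Call:
carry_out(
  plan=[
    {"grip": 1, "dp": [0, 0, -0.003], "rotation": [0, 6.5, 0]},
    {"grip": 1, "dp": [0, 0, -0.003], "rotation": [0, 6.5, 0]},
    {"grip": 1, "dp": [0, 0, -0.003], "rotation": [0, 6.5, 0]},
    {"grip": 1, "dp": [0, 0, -0.003], "rotation": [0, 6, 0]},
    {"grip": 1, "dp": [0, 0, -0.002], "rotation": [0, 0, 0]},
    {"grip": 1, "dp": [0, 0, -0.002], "rotation": [0, 0, 0]},
    {"grip": 1, "dp": [0, 0, -0.002], "rotation": [0, 0, 0]},
  ],
)

```text
time_s: 10.7
tool_pos: [0.56, -0.2923, 0.2423]
tool_rot: [-179.1, -0.7, -94.7]
force: [0.5, 0.4, -6.2]
grip_width: 0.0553
```

```bash
cat >> h.py <<'E'
def series(n=12):
    F=[]
    for i in range(n):
        o=env.get_obs();F.append(np.r_[o["force"],o["wrist_torque"]]);env.read_camera("side")
    F=np.array(F);print(F.round(2));print("rms after 3",np.std(F[3:],0).round(2));show()
E
python3 -c "
from h import *;avg(4);to(.56,-.302,.22,-96)"
```

```text
F [-0.21  0.08 -5.9 ] sd [0.66 0.77 0.42] T [0.041 0.016 0.002] sd [0.077 0.038 0.034] T in tool [-0.019 -0.039 -0.001] [-179.2   -0.9  -95.1] [ 0.558 -0.297  0.241] 10.9
rot [-0.81 -0.87  0.93] dp in final tool axes [ 0.005  -0.0021  0.0207] in present axes [ 0.0047 -0.0018  0.0209]
```

Call:
carry_out(
  plan=[
    {"grip": 1, "dp": [0.03, 0, -0.002], "rotation": [0, 0, 0]},
    {"grip": 1, "dp": [-0.03, 0, -0.002], "rotation": [0, 0, 0]},
    {"grip": 1, "dp": [-0.03, 0, -0.002], "rotation": [0, 0, 0]},
    {"grip": 1, "dp": [0.03, 0, -0.002], "rotation": [0, 0, 0]},
    {"grip": 1, "dp": [0.03, 0, -0.002], "rotation": [0, 0, 0]},
    {"grip": 1, "dp": [-0.03, 0, -0.002], "rotation": [0, 0, 0]},
    {"grip": 1, "dp": [-0.03, 0, -0.002], "rotation": [0, 0, 0]},
    {"grip": 1, "dp": [0.03, 0, -0.002], "rotation": [0, 0, 0]},
  ],
)

```text
time_s: 11.57
tool_pos: [0.5532, -0.3032, 0.2468]
tool_rot: [-180.0, 0.1, -96.1]
force: [4.1, 5.2, -6.5]
grip_width: 0.0554
```

```bash
python3 -c "
from h import *;series(16)"
```

```text
[[ 4.140e+00  5.220e+00 -6.500e+00  6.400e-01 -5.900e-01  7.000e-02]
 [-2.380e+00 -1.262e+01 -6.370e+00 -2.050e+00  4.400e-01 -7.000e-02]
 [-1.580e+00 -2.800e+00 -6.370e+00 -4.100e-01  2.500e-01 -3.000e-02]
 [-7.800e-01 -1.400e-01 -6.420e+00  6.000e-02  3.000e-02  3.000e-02]
 [ 2.200e-01 -3.900e-01 -7.070e+00  1.100e-01 -4.000e-02  4.000e-02]
 [ 3.600e-01  3.700e-01 -6.460e+00  1.300e-01 -2.000e-02  1.000e-02]
 [-4.000e-02  3.900e-01 -6.460e+00  1.000e-01 -3.000e-02  1.000e-02]
 [-4.400e-01  9.900e-01 -6.830e+00  1.200e-01 -3.000e-02 -1.000e-02]
 [-3.200e-01 -3.400e-01 -6.620e+00  1.100e-01 -5.000e-02 -2.000e-02]
 [-8.700e-01 -4.200e-01 -5.650e+00  5.000e-02 -4.000e-02  1.000e-02]
 [-1.530e+00  6.000e-02 -6.830e+00  1.200e-01 -1.000e-02  3.000e-02]
 [-3.700e-01  8.000e-02 -7.490e+00  7.000e-02 -0.000e+00  0.000e+00]
 [-1.100e-01 -1.700e-01 -6.710e+00  4.000e-02 -0.000e+00 -0.000e+00]
 [ 7.900e-01  3.300e-01 -7.140e+00  1.100e-01  1.000e-02  1.000e-02]
 [ 4.800e-01  7.300e-01 -5.820e+00  5.000e-02  2.000e-02  2.000e-02]
 [ 1.600e-01  1.140e+00 -6.220e+00  1.100e-01  4.000e-02  4.000e-02]]
rms after 3 [0.6  0.49 0.49 0.03 0.03 0.02]
12.3667 [ 0.5493 -0.3167  0.2478] [-180.    -0.7  -96.9] 0.055 [ 0.13 -0.97 -6.42] [ 0.06 -0.03 -0.05] [ 35.  16. -10.  84.   3.  81. -72.]
```

```bash
python3 -c "
from h import *;to(.564,-.304,.07,-96)"
```

```text
rot [-0.03 -0.68 -0.87] dp in final tool axes [-0.0142 -0.0133  0.1778] in present axes [-0.0165 -0.013   0.1776]
```

Call:
carry_out(
  plan=[
    {"grip": 1, "dp": [-0.01, -0.013, 0.03], "rotation": [0, 0, 0]},
    {"grip": 1, "dp": [0, 0, 0.035], "rotation": [0, 0, 0]},
    {"grip": 1, "dp": [0, 0, 0.035], "rotation": [0, 0, 0]},
    {"grip": 1, "dp": [0, 0, 0.025], "rotation": [0, 0, 0]},
    {"grip": 1, "dp": [0, 0, 0.01], "rotation": [0, 0, 0]},
    {"grip": 1, "dp": [0, 0, 0], "rotation": [0, 0, 0]},
  ],
)

```text
time_s: 12.87
tool_pos: [0.5671, -0.3113, 0.1127]
tool_rot: [-179.4, -0.9, -96.9]
force: [-0.8, 0.3, -6.0]
grip_width: 0.0555
```

```bash
python3 -c "
from h import *;show();to(.564,-.304,.07,-96)"
```

```text
12.8667 [ 0.5671 -0.3113  0.1127] [-179.4   -0.9  -96.9] 0.0555 [-0.77  0.33 -6.04] [0.11 0.19 0.02] [ 34.  22. -10.  92.   5.  66. -74.]
rot [-0.56 -0.9  -0.89] dp in final tool axes [-0.0069  0.0039  0.0427] in present axes [-0.0075  0.0044  0.0425]
```

Lower gently until the bench takes the weight.

Call:
carry_out(
  plan=[
    {"grip": 1, "dp": [-0.006, 0.003, 0.015], "rotation": [-0.6, -0.9, 0]},
    {"grip": 1, "dp": [0, 0, 0.012], "rotation": [0, 0, 0]},
    {"grip": 1, "dp": [0, 0, 0.005], "rotation": [0, 0, 0]},
    {"grip": 1, "dp": [0, 0, 0.003], "rotation": [0, 0, 0]},
  ],
)

```text
time_s: 13.2
tool_pos: [0.5677, -0.3062, 0.0795]
tool_rot: [-179.7, -0.1, -96.9]
force: [0.7, -0.1, -6.5]
grip_width: 0.0553
```

Call:
carry_out(
  plan=[
    {"grip": 1, "dp": [0, 0, 0.002], "rotation": [0, 0, 0]},
  ],
)

```text
time_s: 13.28
tool_pos: [0.568, -0.3065, 0.0777]
tool_rot: [-179.7, -0.1, -96.9]
force: [1.1, 0.3, -5.0]
grip_width: 0.0553
```

Call:
carry_out(
  plan=[
    {"grip": 1, "dp": [0, 0, 0.002], "rotation": [0, 0, 0]},
  ],
)

```text
time_s: 13.37
tool_pos: [0.5685, -0.3068, 0.0763]
tool_rot: [-179.6, -0.1, -96.9]
force: [-0.5, 0.8, -6.1]
grip_width: 0.0554
```

```bash
python3 -c "
from h import *;show();to(.564,-.304,.07,-96)"
```

```text
13.3667 [ 0.5685 -0.3068  0.0763] [-1.796e+02 -1.000e-01 -9.690e+01] 0.0554 [-0.54  0.8  -6.13] [0.08 0.02 0.02] [ 34.  24. -10.  93.   5.  63. -74.]
rot [-0.41 -0.11 -0.92] dp in final tool axes [-0.0023  0.0048  0.0063] in present axes [-0.0023  0.0049  0.0062]
```

Call:
carry_out(
  plan=[
    {"grip": 1, "dp": [0, 0.002, 0.003], "rotation": [0, 0, 0]},
    {"grip": 1, "dp": [0, 0.001, 0.003], "rotation": [0, 0, 0]},
  ],
)

```text
time_s: 13.53
tool_pos: [0.567, -0.3073, 0.0717]
tool_rot: [-179.4, -0.2, -96.9]
force: [2.2, -2.8, 2.8]
grip_width: 0.0551
```

Call:
carry_out(
  plan=[
    {"grip": 1, "dp": [0, 0, 0.001], "rotation": [0, 0, 0]},
  ],
)

```text
time_s: 13.62
tool_pos: [0.5675, -0.3074, 0.0716]
tool_rot: [-179.3, -0.2, -96.9]
force: [-1.8, 1.3, -1.5]
grip_width: 0.0551
```

Call:
carry_out(
  plan=[
    {"grip": 1, "dp": [0, 0, 0.001], "rotation": [0, 0, 0]},
  ],
)

```text
time_s: 13.7
tool_pos: [0.5677, -0.3075, 0.0716]
tool_rot: [-179.3, -0.2, -96.9]
force: [-1.8, 1.3, -0.7]
grip_width: 0.0558
```

```bash
python3 -c "
from h import *;show()"
```

```text
13.7 [ 0.5677 -0.3075  0.0716] [-179.3   -0.2  -96.9] 0.0558 [-1.82  1.33 -0.71] [0.45 0.46 0.03] [ 34.  24. -10.  94.   5.  62. -74.]
```

Call:
carry_out(
  plan=[
    {"grip": 0, "dp": [0, 0, 0], "rotation": [0, 0, 0]},
    {"grip": 0, "dp": [0, 0, 0], "rotation": [0, 0, 0]},
    {"grip": 0, "dp": [0, 0, 0], "rotation": [0, 0, 0]},
    {"grip": 0, "dp": [0, 0, 0], "rotation": [0, 0, 0]},
    {"grip": 0, "dp": [0, 0, -0.001], "rotation": [0, 0, 0]},
  ],
)

```text
time_s: 14.12
tool_pos: [0.5712, -0.3098, 0.0775]
tool_rot: [-178.7, -0.5, -96.9]
force: [-0.2, -0.5, -0.4]
grip_width: 0.0807
```

Call:
carry_out(
  plan=[
    {"grip": 0, "dp": [0, 0, -0.02], "rotation": [0, 0, 0]},
    {"grip": 0, "dp": [0, 0, -0.04], "rotation": [0, 0, 0]},
    {"grip": 0, "dp": [0, 0, -0.04], "rotation": [0, 0, 0]},
    {"grip": 0, "dp": [0, 0, -0.04], "rotation": [0, 0, 0]},
    {"grip": 0, "dp": [0, 0, -0.035], "rotation": [0, 0, 0]},
  ],
)

```text
time_s: 14.53
tool_pos: [0.563, -0.3055, 0.2493]
tool_rot: [-179.7, -0.1, -96.9]
force: [0.7, -0.2, -0.3]
grip_width: 0.0866
```

Call:
carry_out(
  plan=[
    {"grip": 0, "dp": [0, 0, 0], "rotation": [0, 0, -6.8]},
    {"grip": 0, "dp": [0, 0, 0], "rotation": [0, 0, -6.8]},
    {"grip": 0, "dp": [0, 0, 0], "rotation": [0, 0, -6.8]},
    {"grip": 0, "dp": [0, 0, 0], "rotation": [0, 0, -6.8]},
    {"grip": 0, "dp": [0, 0, 0], "rotation": [0, 0, -6.8]},
    {"grip": 0, "dp": [0, 0, 0], "rotation": [0, 0, -6.8]},
    {"grip": 0, "dp": [0, 0, 0], "rotation": [0, 0, -6.8]},
  ],
)

```text
time_s: 15.12
tool_pos: [0.5699, -0.3082, 0.2687]
tool_rot: [-179.3, -2.0, -47.2]
force: [0.5, 0.9, 0.0]
grip_width: 0.0873
```

```bash
python3 -c "
from h import *;show();to(.532,-.087,.22,-50)"
```

```text
15.1167 [ 0.5699 -0.3082  0.2687] [-179.3   -2.   -47.2] 0.0873 [0.48 0.88 0.04] [-0.02  0.03  0.02] [ 39.  16. -17.  81.   5.  81. -25.]
rot [-0.71 -1.94  2.83] dp in final tool axes [-0.1938 -0.1131  0.0487] in present axes [-0.1896 -0.122   0.0436]
```

Call:
carry_out(
  plan=[
    {"grip": 0, "dp": [-0.032, -0.02, 0.004], "rotation": [-0.7, -1.9, 2.8]},
    {"grip": 0, "dp": [-0.032, -0.019, 0.006], "rotation": [0, 0, 0]},
    {"grip": 0, "dp": [-0.032, -0.019, 0.006], "rotation": [0, 0, 0]},
    {"grip": 0, "dp": [-0.032, -0.019, 0.006], "rotation": [0, 0, 0]},
    {"grip": 0, "dp": [-0.032, -0.019, 0.006], "rotation": [0, 0, 0]},
    {"grip": 0, "dp": [-0.03, -0.017, 0.006], "rotation": [0, 0, 0]},
    {"grip": 0, "dp": [0, 0, 0], "rotation": [0, 0, 0]},
    {"grip": 0, "dp": [0, 0, 0], "rotation": [0, 0, 0]},
  ],
)

```text
time_s: 15.78
tool_pos: [0.5311, -0.0848, 0.2343]
tool_rot: [-179.9, -0.5, -49.9]
force: [-0.2, -0.6, 0.5]
grip_width: 0.0871
```

Run:
```python
from h import *
show();to(.532,-.087,.075,-50)
p=proj("wrist",[[.532,-.087,.098],[.508,.118,.098],[.445,-.146,.1]]);print(p)
im=env.read_camera("wrist")[...,::-1].copy()
for q in p: cv2.circle(im,tuple(int(round(v)) for v in q),2,(0,0,255),-1)
cv2.imwrite("pics/w3.png",im)
import json;json.dump({k:np.array(v).tolist() for k,v in env.camera_params("wrist").items()},open("w3.json","w"))
```

```text
15.7833 [ 0.5311 -0.0848  0.2343] [-179.9   -0.5  -49.9] 0.0871 [-0.24 -0.6   0.55] [-0.11 -0.05 -0.04] [ 29.   5. -24.  98.   2.  77. -46.]
rot [-0.1  -0.48  0.15] dp in final tool axes [0.0022 0.0007 0.1593] in present axes [0.0009 0.001  0.1593]
[[256.79879709 180.26295071]
 [ 63.83363296  57.75801976]
 [246.79287659 271.82685176]]
```

View pics/w3.png

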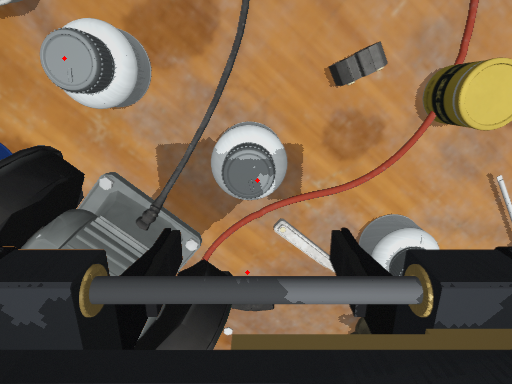

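Run:
```python
from h import *
import h,json
p={k:np.array(v) for k,v in json.load(open("w3.json")).items()}
E=env;h.env=type("E",(),{"camera_params":lambda s,n:p})()
for n,u,v,z in [("c2",248,169,.098),("c2b",250,160,.064),("c1",71,60,.098),("wheelL tip",85,175,.15),("wheelL tip",85,175,.1),("wheelL",45,147,.15),("motor",130,240,.1),("wheelR",205,275,.1),("wheelR",205,275,.15),("plate",108,178,0.01),("plate2",198,240,.01)]: print(n,z,ray("wrist",u,v,z).round(4))
```

```text
c2 0.098 [ 0.5354 -0.0714  0.098 ]
c2b 0.064 [ 0.5379 -0.0714  0.064 ]
c1 0.098 [0.5103 0.1137 0.098 ]
wheelL tip 0.15 [0.4549 0.0357 0.15  ]
wheelL tip 0.1 [0.4268 0.0488 0.1   ]
wheelL 0.15 [0.4546 0.0722 0.15  ]
motor 0.1 [ 0.3952 -0.0246  0.1   ]
wheelR 0.1 [ 0.4123 -0.1118  0.1   ]
wheelR 0.15 [ 0.4429 -0.0979  0.15  ]
plate 0.01 [0.3918 0.0474 0.01  ]
plate2 0.01 [ 0.3956 -0.0955  0.01  ]
```

Call:
carry_out(
  plan=[
    {"grip": 0, "dp": [-0.007, -0.012, 0.02], "rotation": [0, -0.5, 0]},
    {"grip": 0, "dp": [0, 0, 0.035], "rotation": [0, 0, 0]},
    {"grip": 0, "dp": [0, 0, 0.035], "rotation": [0, 0, 0]},
    {"grip": 0, "dp": [0, 0, 0.03], "rotation": [0, 0, 0]},
    {"grip": 0, "dp": [0, 0, 0.01], "rotation": [0, 0, 0]},
    {"grip": 0, "dp": [0, 0, 0], "rotation": [0, 0, 0]},
  ],
)

```text
time_s: 16.33
tool_pos: [0.5426, -0.0773, 0.1053]
tool_rot: [-179.4, -0.5, -50.3]
force: [0.4, -0.9, 0.6]
grip_width: 0.0869
```

Run:
```python
from h import *
show();to(.536,-.0715,.072,-50)
```

```text
16.3333 [ 0.5426 -0.0773  0.1053] [-179.4   -0.5  -50.3] 0.0869 [ 0.43 -0.86  0.57] [-0.02  0.03 -0.04] [ 27.  12. -24. 106.   6.  62. -49.]
rot [-0.56 -0.53 -0.3 ] dp in final tool axes [-0.0086  0.0013  0.0333] in present axes [-0.0089  0.0017  0.0333]
```

Call:
carry_out(
  plan=[
    {"grip": 0, "dp": [-0.007, 0.001, 0.01], "rotation": [-0.5, -0.5, 0]},
    {"grip": 0, "dp": [0, 0, 0.014], "rotation": [0, 0, 0]},
    {"grip": 0, "dp": [0, 0, 0.005], "rotation": [0, 0, 0]},
    {"grip": 0, "dp": [0, 0, 0], "rotation": [0, 0, 0]},
  ],
)

```text
time_s: 16.67
tool_pos: [0.5404, -0.0749, 0.0793]
tool_rot: [-179.8, -0.2, -50.6]
force: [-0.2, 1.1, 0.6]
grip_width: 0.0871
```

Run:
```python
from h import *
show();to(.536,-.0715,.072,-50)
```

```text
16.6667 [ 0.5404 -0.0749  0.0793] [-179.8   -0.2  -50.6] 0.0871 [-0.19  1.06  0.59] [ 0.04  0.04 -0.  ] [ 27.  14. -24. 107.   7.  60. -51.]
rot [-0.21 -0.23 -0.57] dp in final tool axes [-0.0054  0.0012  0.0073] in present axes [-0.0054  0.0013  0.0073]
```

Call:
carry_out(
  plan=[
    {"grip": 0, "dp": [-0.005, 0.001, 0.006], "rotation": [0, 0, 0]},
    {"grip": 1, "dp": [0, 0, 0], "rotation": [0, 0, 0]},
    {"grip": 1, "dp": [0, 0, 0], "rotation": [0, 0, 0]},
  ],
  force=25,
)

```text
time_s: 16.92
tool_pos: [0.5382, -0.0717, 0.0758]
tool_rot: [-179.6, -0.4, -50.6]
force: [0.1, -0.0, 0.4]
grip_width: 0.0802
```

Call:
carry_out(
  plan=[
    {"grip": 1, "dp": [0, 0, 0], "rotation": [0, 0, 0]},
    {"grip": 1, "dp": [0, 0, 0], "rotation": [0, 0, 0]},
  ],
)

```text
time_s: 17.08
tool_pos: [0.5389, -0.0716, 0.0771]
tool_rot: [-179.6, -0.5, -50.6]
force: [-0.3, 0.3, -0.4]
grip_width: 0.0676
```

Run:
```python
from h import *
show();to(.536,-.0715,.070,-50)
```

```text
17.0833 [ 0.5389 -0.0716  0.0771] [-179.6   -0.5  -50.6] 0.0676 [-0.34  0.27 -0.41] [-0.03 -0.02  0.03] [ 26.  14. -24. 108.   7.  59. -51.]
rot [-0.43 -0.52 -0.59] dp in final tool axes [-0.0019  0.0022  0.0071] in present axes [-0.002   0.0022  0.0071]
```

Call:
carry_out(
  plan=[
    {"grip": 1, "dp": [-0.001, 0.002, 0.004], "rotation": [-0.4, -0.5, 0]},
    {"grip": 1, "dp": [0, 0, 0.002], "rotation": [0, 0, 0]},
    {"grip": 1, "dp": [0, 0, 0], "rotation": [0, 0, 0]},
  ],
)

```text
time_s: 17.33
tool_pos: [0.5371, -0.072, 0.0721]
tool_rot: [-180.0, -0.0, -50.6]
force: [-1.1, 0.9, 1.9]
grip_width: 0.0555
```

Call:
carry_out(
  plan=[
    {"grip": 1, "dp": [0, 0, 0.0005], "rotation": [0, 0, 0]},
  ],
)

```text
time_s: 17.42
tool_pos: [0.5371, -0.072, 0.0721]
tool_rot: [-180.0, -0.0, -50.6]
force: [-3.0, 0.6, 8.0]
grip_width: 0.0553
```

Run:
```python
from h import *
show();to(.536,-.0715,.070,-50)
```

```text
17.4167 [ 0.5371 -0.072   0.0721] [-180.    -0.   -50.6] 0.0553 [-2.95  0.57  8.04] [ 0.09  0.59 -0.01] [ 26.  14. -24. 108.   7.  59. -51.]
rot [-0.02 -0.02 -0.59] dp in final tool axes [-0.0011  0.0005  0.0021] in present axes [-0.0011  0.0005  0.0021]
```

Gripped with a light press; turn it clockwise.

Call:
carry_out(
  plan=[
    {"grip": 1, "dp": [0, 0, 0], "rotation": [0, 0, 5]},
    {"grip": 1, "dp": [0, 0, 0], "rotation": [0, 0, 5]},
    {"grip": 1, "dp": [0, 0, 0.0003], "rotation": [0, 0, 5]},
    {"grip": 1, "dp": [0, 0, 0], "rotation": [0, 0, 5]},
    {"grip": 1, "dp": [0, 0, 0], "rotation": [0, 0, 5]},
  ],
)

```text
time_s: 17.83
tool_pos: [0.5382, -0.0743, 0.0722]
tool_rot: [-179.9, -0.2, -76.7]
force: [-0.1, -0.9, 1.1]
grip_width: 0.0551
```

```bash
python3 -c "
from h import *;show()"
```

```text
17.8333 [ 0.5382 -0.0743  0.0722] [-179.9   -0.2  -76.7] 0.0551 [-0.11 -0.92  1.06] [-0.17  0.07 -0.  ] [ 24.  14. -21. 108.   6.  59. -76.]
```

Call:
carry_out(
  plan=[
    {"grip": 1, "dp": [0, 0, 0.0003], "rotation": [0, 0, 5]},
    {"grip": 1, "dp": [0, 0, 0], "rotation": [0, 0, 5]},
    {"grip": 1, "dp": [0, 0, 0.0003], "rotation": [0, 0, 5]},
    {"grip": 1, "dp": [0, 0, 0], "rotation": [0, 0, 5]},
  ],
)

```text
time_s: 18.17
tool_pos: [0.5383, -0.0764, 0.0722]
tool_rot: [-179.8, -0.3, -97.8]
force: [-0.4, -1.0, 1.1]
grip_width: 0.0554
```

```bash
python3 -c "
from h import *;show()"
```

```text
18.1667 [ 0.5383 -0.0764  0.0722] [-179.8   -0.3  -97.8] 0.0554 [-0.39 -0.96  1.05] [-0.1   0.2   0.02] [ 21.  14. -18. 108.   5.  59. -97.]
```

Call:
carry_out(
  plan=[
    {"grip": 1, "dp": [0, 0, 0.0003], "rotation": [0, 0, 5]},
    {"grip": 1, "dp": [0, 0, 0], "rotation": [0, 0, 5]},
    {"grip": 1, "dp": [0, 0, 0.0003], "rotation": [0, 0, 5]},
  ],
)

```text
time_s: 18.42
tool_pos: [0.5389, -0.0773, 0.0722]
tool_rot: [-179.7, -0.2, -113.5]
force: [0.2, 0.8, 3.6]
grip_width: 0.0555
```

```bash
python3 -c "
from h import *;show();to(.537,-.072,.072,-120)"
```

```text
18.4167 [ 0.5389 -0.0773  0.0722] [-179.7   -0.2 -113.5] 0.0555 [0.17 0.85 3.58] [0.06 0.25 0.2 ] [  20.   14.  -16.  108.    5.   59. -112.]
rot [-0.34 -0.23  6.47] dp in final tool axes [-0.0036  0.0043  0.0002] in present axes [-0.0041  0.0038  0.0001]
```

Call:
carry_out(
  plan=[
    {"grip": 1, "dp": [-0.001, 0.001, 0.0003], "rotation": [0, 0, 4]},
    {"grip": 1, "dp": [0, 0, 0.0003], "rotation": [0, 0, 4]},
  ],
)

```text
time_s: 18.58
tool_pos: [0.5389, -0.0769, 0.0722]
tool_rot: [-179.6, -0.2, -122.0]
force: [-1.5, 0.3, 3.6]
grip_width: 0.0554
```

```bash
python3 -c "
from h import *;show()"
```

```text
18.5833 [ 0.5389 -0.0769  0.0722] [-179.6   -0.2 -122. ] 0.0554 [-1.5   0.31  3.65] [0.24 0.22 0.15] [  19.   13.  -15.  108.    5.   59. -120.]
```

Call:
carry_out(
  plan=[
    {"grip": 1, "dp": [0, 0, 0], "rotation": [0, 0, 0]},
    {"grip": 1, "dp": [0, 0, 0], "rotation": [0, 0, 0]},
    {"grip": 1, "dp": [0, 0, -0.01], "rotation": [0, 0, 0]},
    {"grip": 1, "dp": [0, 0, -0.025], "rotation": [0, 0, 0]},
    {"grip": 1, "dp": [0, 0, -0.03], "rotation": [0, 0, 0]},
    {"grip": 1, "dp": [0, 0, -0.035], "rotation": [0, 0, 0]},
    {"grip": 1, "dp": [0, 0, -0.035], "rotation": [0, 0, 0]},
  ],
  force=45,
)

```text
time_s: 19.17
tool_pos: [0.5269, -0.0749, 0.1964]
tool_rot: [178.6, -1.0, -121.5]
force: [0.8, -0.4, -6.7]
grip_width: 0.0553
```

Call:
carry_out(
  plan=[
    {"grip": 1, "dp": [0, 0, -0.02], "rotation": [0, 0, 0]},
    {"grip": 1, "dp": [0, 0, -0.002], "rotation": [0, 0, 0]},
    {"grip": 1, "dp": [0, 0, -0.002], "rotation": [0, 0, 0]},
    {"grip": 1, "dp": [0, 0, -0.002], "rotation": [0, 0, 0]},
  ],
)

```text
time_s: 19.5
tool_pos: [0.5286, -0.0749, 0.2274]
tool_rot: [178.9, -0.8, -121.2]
force: [-0.6, -0.3, -6.6]
grip_width: 0.0551
```

```bash
python3 -c "
from h import *;avg(4)"
```

```text
F [-0.26  0.25 -6.67] sd [0.17 0.63 0.73] T [ 0.035 -0.029 -0.014] sd [0.025 0.037 0.017] T in tool [ 0.007 -0.046  0.014] [ 178.8   -0.9 -121.2] [ 0.528 -0.075  0.227] 19.7
```

Call:
carry_out(
  plan=[
    {"grip": 1, "dp": [0.03, 0, -0.002], "rotation": [0, 0, 0]},
    {"grip": 1, "dp": [-0.03, 0, -0.002], "rotation": [0, 0, 0]},
    {"grip": 1, "dp": [-0.03, 0, -0.002], "rotation": [0, 0, 0]},
    {"grip": 1, "dp": [0.03, 0, -0.002], "rotation": [0, 0, 0]},
    {"grip": 1, "dp": [0.03, 0, -0.002], "rotation": [0, 0, 0]},
    {"grip": 1, "dp": [-0.03, 0, -0.002], "rotation": [0, 0, 0]},
    {"grip": 1, "dp": [-0.03, 0, -0.002], "rotation": [0, 0, 0]},
    {"grip": 1, "dp": [0.03, 0, -0.002], "rotation": [0, 0, 0]},
  ],
)

```text
time_s: 20.37
tool_pos: [0.5262, -0.0699, 0.2303]
tool_rot: [177.8, -0.9, -120.9]
force: [5.7, 7.0, -3.8]
grip_width: 0.0554
```

```bash
python3 -c "
from h import *;series(16)"
```

```text
[[ 5.73  7.04 -3.82  0.84 -1.03 -0.02]
 [-5.24 -9.56 -6.28 -1.31  0.68  0.05]
 [-0.01 -3.12 -6.52 -0.14 -0.07  0.  ]
 [-1.75 -6.03 -2.33 -1.55  0.62  0.1 ]
 [-0.68  1.38 -6.3   0.31 -0.17 -0.01]
 [-0.64  0.66 -6.38  0.12 -0.17  0.02]
 [-0.51  1.09 -6.3   0.17 -0.2  -0.02]
 [ 1.01 -0.02 -5.83  0.12 -0.2  -0.04]
 [ 0.26 -0.48 -6.7   0.12 -0.14 -0.03]
 [-0.13  0.49 -5.7   0.15 -0.18  0.01]
 [-0.06 -0.12 -5.97  0.11 -0.13 -0.01]
 [ 0.77 -0.22 -5.56  0.1  -0.15 -0.01]
 [-0.43  0.19 -6.01  0.08 -0.1   0.05]
 [-0.51  0.55 -5.92  0.1  -0.14 -0.09]
 [-0.72  0.12 -6.3   0.12 -0.12 -0.  ]
 [-0.79  0.24 -7.11  0.09 -0.06 -0.01]]
rms after 3 [0.69 1.76 1.1  0.45 0.21 0.04]
21.1667 [ 0.5219 -0.0823  0.2321] [ 178.    -1.6 -121.8] 0.0553 [ 0.24  0.75 -7.1 ] [ 0.06 -0.08 -0.03] [  20.    6.  -15.   97.    2.   80. -117.]
```

Call:
carry_out(
  plan=[
    {"grip": 1, "dp": [0.03, 0, -0.002], "rotation": [0, 0, 0]},
    {"grip": 1, "dp": [-0.03, 0, -0.002], "rotation": [0, 0, 0]},
    {"grip": 1, "dp": [-0.03, 0, -0.002], "rotation": [0, 0, 0]},
    {"grip": 1, "dp": [0.03, 0, -0.002], "rotation": [0, 0, 0]},
    {"grip": 1, "dp": [0.03, 0, -0.002], "rotation": [0, 0, 0]},
    {"grip": 1, "dp": [-0.03, 0, -0.002], "rotation": [0, 0, 0]},
    {"grip": 1, "dp": [-0.03, 0, -0.002], "rotation": [0, 0, 0]},
    {"grip": 1, "dp": [0.03, 0, -0.002], "rotation": [0, 0, 0]},
  ],
)

```text
time_s: 21.83
tool_pos: [0.5253, -0.0781, 0.2476]
tool_rot: [178.0, -1.3, -121.6]
force: [4.9, 7.4, -4.7]
grip_width: 0.0555
```

```bash
python3 -c "
from h import *;series(7)"
```

```text
[[ 4.9   7.38 -4.74  0.83 -0.88  0.05]
 [-4.76 -8.17 -5.84 -1.36  0.58  0.04]
 [-0.35 -2.61 -7.   -0.2  -0.05 -0.01]
 [-2.08 -1.02 -7.01  0.2   0.08  0.04]
 [ 0.13  0.61 -6.48  0.1  -0.13  0.02]
 [ 0.38  0.06 -5.82  0.13 -0.21  0.02]
 [-0.14 -0.11 -5.79  0.15 -0.15 -0.03]]
rms after 3 [0.97 0.59 0.51 0.04 0.11 0.03]
22.1833 [ 0.5204 -0.0899  0.248 ] [ 178.    -1.9 -122.4] 0.0554 [-1.03 -0.32 -5.85] [ 0.1  -0.13  0.03] [  21.    6.  -15.   96.    2.   82. -117.]
```

Call:
carry_out(
  plan=[
    {"grip": 1, "dp": [0.03, 0, -0.002], "rotation": [0, 0, 0]},
    {"grip": 1, "dp": [-0.03, 0, -0.002], "rotation": [0, 0, 0]},
    {"grip": 1, "dp": [-0.03, 0, -0.002], "rotation": [0, 0, 0]},
    {"grip": 1, "dp": [0.03, 0, -0.002], "rotation": [0, 0, 0]},
    {"grip": 1, "dp": [0.03, 0, -0.002], "rotation": [0, 0, 0]},
    {"grip": 1, "dp": [-0.03, 0, -0.002], "rotation": [0, 0, 0]},
    {"grip": 1, "dp": [-0.03, 0, -0.002], "rotation": [0, 0, 0]},
    {"grip": 1, "dp": [0.03, 0, -0.002], "rotation": [0, 0, 0]},
  ],
)

```text
time_s: 22.85
tool_pos: [0.5254, -0.0802, 0.2625]
tool_rot: [178.0, -1.5, -121.8]
force: [3.0, 3.9, -5.9]
grip_width: 0.0551
```

```bash
python3 -c "
from h import *;series(7)"
```

```text
[[ 3.01  3.89 -5.89  0.5  -0.47 -0.04]
 [-4.58 -9.21 -6.13 -1.28  0.62  0.1 ]
 [-0.76 -1.83 -7.86  0.11  0.37 -0.03]
 [-1.09 -1.13 -5.83 -0.28  0.14  0.12]
 [-0.8  -0.89 -5.64 -0.22  0.04 -0.01]
 [ 0.05  0.35 -5.7   0.09 -0.22  0.03]
 [ 0.12  0.73 -4.85  0.1  -0.14 -0.  ]]
rms after 3 [0.53 0.79 0.39 0.18 0.14 0.05]
23.2 [ 0.5202 -0.092   0.2631] [ 178.    -2.1 -122.7] 0.0552 [ 0.23  0.62 -6.62] [-0.03 -0.23  0.03] [  21.    5.  -15.   94.    2.   83. -118.]
```

```bash
cat >> h.py <<'E'
def tl(n=9,name="t"):
    L=[]
    for i in range(n):
        env.read_camera("side");o=env.get_obs();R=Ro.from_euler("xyz",o["tool_rot"],degrees=True)
        Tt=R.inv().apply(o["wrist_torque"]);g=R.inv().apply([0,0,-1]);L.append(np.r_[g[:2],Tt[:2],o["force"]])
    L=np.array(L);print("Ty",L[:,3].round(2),"Fz",L[:,6].round(1));m=L[-6:].mean(0)
    print("gx,gy,Tx,Ty",m[:4].round(4),o["time_s"],o["tool_pos"].round(3));open(name+".txt","a").write(" ".join(map(str,m))+"\n")
E
python3 -c "
from h import *;to(.53,-.075,.25,-121)"
```

```text
rot [ 2.03 -2.04 -1.75] dp in final tool axes [-0.0197  0.0004  0.0131] in present axes [-0.0201  0.0005  0.0124]
```

Call:
carry_out(
  plan=[
    {"grip": 1, "dp": [0.01, -0.01, 0], "rotation": [2, 5, 0]},
    {"grip": 1, "dp": [0, 0, -0.002], "rotation": [0, 0, 0]},
  ],
)

```text
time_s: 23.37
tool_pos: [0.5235, -0.1053, 0.2648]
tool_rot: [-180.0, -7.1, -122.6]
force: [0.3, 1.5, -5.7]
grip_width: 0.0551
```

```bash
python3 -c "
from h import *;tl(12,'c2')"
```

```text
Ty [-0.38 -0.39 -0.34 -0.47 -0.3  -0.35 -0.38 -0.39 -0.36 -0.35 -0.41 -0.35] Fz [-5.  -6.1 -6.1 -6.2 -7.  -6.7 -4.6 -6.2 -7.5 -6.2 -6.8 -6.5]
gx,gy,Tx,Ty [-1.227e-01 -3.000e-04 -2.530e-02 -3.739e-01] 23.9667 [ 0.523 -0.107  0.265]
```

Call:
carry_out(
  plan=[
    {"grip": 1, "dp": [0, 0, -0.002], "rotation": [0, -5, 0]},
    {"grip": 1, "dp": [0, 0, -0.002], "rotation": [0, -5, 0]},
  ],
)

```text
time_s: 24.13
tool_pos: [0.5243, -0.1014, 0.2683]
tool_rot: [179.8, 3.2, -122.3]
force: [-1.3, -1.1, -7.0]
grip_width: 0.0552
```

```bash
python3 -c "
from h import *;tl(12,'c2')"
```

```text
Ty [ 0.75  0.29  0.15  0.07  0.01  0.05  0.03 -0.16  0.1   0.02  0.06  0.02] Fz [-6.  -6.1 -5.9 -6.2 -6.6 -6.4 -5.8 -7.1 -7.1 -5.8 -6.6 -6. ]
gx,gy,Tx,Ty [ 0.0524 -0.0037 -0.0158  0.0123] 24.7333 [ 0.524 -0.102  0.268]
```

Call:
carry_out(
  plan=[
    {"grip": 1, "dp": [0, 0, -0.002], "rotation": [0, -6, 0]},
    {"grip": 1, "dp": [0, 0, -0.002], "rotation": [0, -6, 0]},
    {"grip": 1, "dp": [0, 0, -0.002], "rotation": [0, -5, 0]},
    {"grip": 1, "dp": [0, 0, -0.002], "rotation": [0, 0, 0]},
  ],
)

```text
time_s: 25.07
tool_pos: [0.5241, -0.1, 0.2753]
tool_rot: [179.9, 20.5, -121.9]
force: [-2.3, -3.0, -8.3]
grip_width: 0.0553
```

```bash
python3 -c "
from h import *;tl(9,'c2')"
```

```text
Ty [0.97 0.82 0.83 0.83 0.93 0.91 0.9  0.88 0.93] Fz [-7.2 -6.6 -6.5 -6.5 -6.1 -5.6 -5.5 -6.1 -6.9]
gx,gy,Tx,Ty [ 3.503e-01 -7.000e-04 -1.600e-02  8.966e-01] 25.5167 [ 0.526 -0.095  0.277]
```

Call:
carry_out(
  plan=[
    {"grip": 1, "dp": [0, 0, -0.002], "rotation": [0, 6, 0]},
    {"grip": 1, "dp": [0, 0, -0.002], "rotation": [0, 6, 0]},
    {"grip": 1, "dp": [0, 0, -0.002], "rotation": [0, 6, 0]},
    {"grip": 1, "dp": [0, 0, -0.002], "rotation": [0, 6, 0]},
    {"grip": 1, "dp": [0, 0, -0.002], "rotation": [0, 6, 0]},
    {"grip": 1, "dp": [0, 0, -0.002], "rotation": [0, 6, 0]},
    {"grip": 1, "dp": [0, 0, -0.002], "rotation": [0, 6, 0]},
    {"grip": 1, "dp": [0, 0, -0.002], "rotation": [0, 0, 0]},
  ],
)

```text
time_s: 26.18
tool_pos: [0.5294, -0.0913, 0.2934]
tool_rot: [-179.8, -22.6, -121.9]
force: [-0.0, 3.1, -9.3]
grip_width: 0.0551
```

```bash
python3 -c "
from h import *;tl(9,'c2')"
```

```text
Ty [-1.21 -1.01 -0.98 -1.02 -1.08 -1.07 -1.06 -1.1  -1.12] Fz [-6.1 -6.6 -6.2 -5.2 -6.2 -5.7 -5.9 -6.3 -5.4]
gx,gy,Tx,Ty [-0.3844  0.0105 -0.0554 -1.0751] 26.6333 [ 0.527 -0.1    0.297]
```

Call:
carry_out(
  plan=[
    {"grip": 1, "dp": [0, 0, 0], "rotation": [0, -6, 0]},
    {"grip": 1, "dp": [0, 0, 0], "rotation": [0, -6, 0]},
    {"grip": 1, "dp": [0, 0, 0], "rotation": [0, -6, 0]},
    {"grip": 1, "dp": [0, 0, 0], "rotation": [0, -4.5, 0]},
    {"grip": 1, "dp": [0, 0, 0], "rotation": [0, 0, 0]},
    {"grip": 1, "dp": [0, 0, 0], "rotation": [0, 0, 0]},
    {"grip": 1, "dp": [0, 0, 0], "rotation": [0, 0, 0]},
  ],
)

```text
time_s: 27.22
tool_pos: [0.5233, -0.1038, 0.2971]
tool_rot: [-179.4, 0.4, -122.8]
force: [0.8, -0.7, -6.2]
grip_width: 0.0554
```

Call:
carry_out(
  plan=[
    {"grip": 1, "dp": [0.025, 0, 0], "rotation": [0, 0, 0]},
  ],
)

```text
time_s: 27.3
tool_pos: [0.5118, -0.1187, 0.2968]
tool_rot: [-179.4, 0.5, -122.3]
force: [1.3, 1.3, -6.4]
grip_width: 0.0552
```

Call:
carry_out(
  plan=[
    {"grip": 1, "dp": [-0.04, 0, 0], "rotation": [0, 0, 0]},
  ],
)

```text
time_s: 27.38
tool_pos: [0.5259, -0.1027, 0.2966]
tool_rot: [-179.4, -0.3, -123.3]
force: [-0.0, -6.0, -6.7]
grip_width: 0.0549
```

Call:
carry_out(
  plan=[
    {"grip": 1, "dp": [0.04, 0, 0], "rotation": [0, 0, 0]},
  ],
)

```text
time_s: 27.47
tool_pos: [0.5166, -0.1087, 0.2961]
tool_rot: [-179.5, 0.3, -122.0]
force: [7.3, 13.5, -2.5]
grip_width: 0.0554
```

Call:
carry_out(
  plan=[
    {"grip": 1, "dp": [-0.04, 0, 0], "rotation": [0, 0, 0]},
  ],
)

```text
time_s: 27.55
tool_pos: [0.5255, -0.1013, 0.2958]
tool_rot: [-179.5, -0.6, -122.8]
force: [-8.6, -16.9, -5.1]
grip_width: 0.055
```

Call:
carry_out(
  plan=[
    {"grip": 1, "dp": [0.04, 0, 0], "rotation": [0, 0, 0]},
  ],
)

```text
time_s: 27.63
tool_pos: [0.5156, -0.1093, 0.2953]
tool_rot: [-179.7, 0.1, -121.6]
force: [5.8, 12.3, -3.7]
grip_width: 0.0552
```

Call:
carry_out(
  plan=[
    {"grip": 1, "dp": [-0.025, 0, 0], "rotation": [0, 0, 0]},
  ],
)

```text
time_s: 27.72
tool_pos: [0.5241, -0.1011, 0.2946]
tool_rot: [-179.7, -0.9, -122.4]
force: [-5.7, -14.1, -4.6]
grip_width: 0.0555
```

Call:
carry_out(
  plan=[
    {"grip": 1, "dp": [0, 0, 0], "rotation": [0, 0, 0]},
  ],
)

```text
time_s: 27.8
tool_pos: [0.5266, -0.0926, 0.294]
tool_rot: [-179.8, -0.6, -121.9]
force: [0.1, 4.9, -6.6]
grip_width: 0.0549
```

Call:
carry_out(
  plan=[
    {"grip": 1, "dp": [0, 0, 0], "rotation": [0, 0, 0]},
  ],
)

```text
time_s: 27.88
tool_pos: [0.5268, -0.0925, 0.2934]
tool_rot: [-179.8, -0.8, -121.8]
force: [-1.3, -2.6, -6.3]
grip_width: 0.0553
```

Call:
carry_out(
  plan=[
    {"grip": 1, "dp": [0, 0, 0], "rotation": [0, 0, 0]},
  ],
)

```text
time_s: 27.97
tool_pos: [0.5273, -0.0898, 0.2929]
tool_rot: [-179.9, -0.8, -121.5]
force: [-1.2, 1.0, -6.1]
grip_width: 0.055
```

```bash
cat >> h.py <<'E'
def roll(n=12,b=2.68):
    L=[]
    for i in range(n):
        o=env.get_obs();R=Ro.from_euler("xyz",o["tool_rot"],degrees=True);g=R.inv().apply([0,0,-1]);T=R.inv().apply(o["wrist_torque"]);F=R.inv().apply(o["force"])
        L.append([g[0],T[1],T[1]-b*g[0],F[0],o["force"][2]]);env.read_camera("side")
    L=np.array(L).T
    for k,r in zip(("gx","Ty","res","Fx","Fz"),L): print(k,r.round(2 if k!="gx" else 3).tolist())
E
python3 -c "
from h import *;roll(6);show()"
```

```text
gx [-0.014, -0.015, -0.015, -0.015, -0.015, -0.014]
Ty [-0.14, -0.08, -0.05, 0.01, -0.02, -0.09]
res [-0.1, -0.04, -0.02, 0.04, 0.02, -0.05]
Fx [-0.3, -0.63, 0.64, 0.01, 0.31, -0.05]
Fz [-6.1, -6.01, -6.65, -6.41, -5.45, -6.19]
28.2667 [ 0.5267 -0.0928  0.2934] [-179.8   -0.8 -121.8] 0.055 [-0.05  0.39 -6.03] [ 0.04  0.   -0.01] [  23.    4.  -17.   92.    2.   84. -116.]
```

Call:
carry_out(
  plan=[
    {"grip": 1, "dp": [0, 0, 0], "rotation": [0, 6, 0]},
    {"grip": 1, "dp": [0, 0, 0], "rotation": [0, 6, 0]},
  ],
)

```text
time_s: 28.43
tool_pos: [0.5249, -0.1005, 0.2959]
tool_rot: [-179.5, -13.2, -122.7]
force: [-0.2, 0.1, -6.4]
grip_width: 0.055
```

```bash
python3 -c "
from h import *;roll(12)"
```

```text
gx [-0.228, -0.232, -0.223, -0.221, -0.222, -0.222, -0.223, -0.223, -0.224, -0.224, -0.224, -0.224]
Ty [-0.7, -1.14, -1.84, -0.73, -0.57, -0.57, -0.58, -0.67, -0.57, -0.69, -0.67, -0.67]
res [-0.09, -0.51, -1.24, -0.14, 0.02, 0.03, 0.02, -0.07, 0.03, -0.09, -0.07, -0.07]
Fx [-1.43, -5.47, -6.85, -1.85, -0.85, 0.19, -0.52, -1.13, -1.62, -2.21, -2.04, -2.05]
Fz [-6.39, -7.39, -6.69, -5.62, -5.67, -6.09, -6.4, -5.41, -6.05, -6.76, -5.61, -6.54]
```

Call:
carry_out(
  plan=[
    {"grip": 1, "dp": [0, 0, -0.003], "rotation": [0, -7, 0]},
    {"grip": 1, "dp": [0, 0, -0.003], "rotation": [0, -7, 0]},
    {"grip": 1, "dp": [0, 0, -0.003], "rotation": [0, -7, 0]},
  ],
)

```text
time_s: 29.28
tool_pos: [0.5276, -0.0898, 0.3022]
tool_rot: [-179.8, 8.6, -121.4]
force: [-0.4, 0.9, -7.5]
grip_width: 0.0551
```

```bash
python3 -c "
from h import *;roll(12);show()"
```

```text
gx [0.15, 0.154, 0.143, 0.14, 0.14, 0.141, 0.142, 0.143, 0.144, 0.144, 0.144, 0.144]
Ty [0.37, 0.9, 0.75, 0.35, 1.86, 0.2, 0.21, 0.28, 0.3, 0.32, 0.3, 0.32]
res [-0.03, 0.49, 0.37, -0.03, 1.48, -0.18, -0.17, -0.1, -0.08, -0.06, -0.09, -0.07]
Fx [0.58, 5.97, 3.03, 0.99, 8.07, -0.18, 1.01, 0.23, 0.97, 1.69, 1.65, 1.65]
Fz [-7.45, -6.02, -6.44, -6.86, -5.84, -5.93, -6.28, -6.44, -7.41, -5.88, -6.77, -5.44]
29.8833 [ 0.5274 -0.0902  0.3012] [-180.     8.3 -121.5] 0.0549 [ 0.37 -0.15 -5.63] [-0.23  0.19  0.01] [  27.    1.  -15.   94.   -8.   82. -109.]
```

Run:
```python
from h import *
from scipy.optimize import minimize
masks={};seed={"scene":(202,224),"side":(252,258)}
for n in seed:
    im=cv2.imread(f"pics/{n}0.png");hsv=cv2.cvtColor(im,cv2.COLOR_BGR2HSV)
    m=((hsv[...,1]<90)&(hsv[...,2]>95)).astype(np.uint8)
    k,lab=cv2.connectedComponents(m);m=(lab==lab[seed[n][1],seed[n][0]]).astype(np.uint8)
    c=np.argwhere(m)[:,::-1];print(n,m.sum(),c.min(0),c.max(0))
    h=np.zeros_like(m);cv2.fillConvexPoly(h,cv2.convexHull(c.astype(np.int32)),1);masks[n]=h
b=np.array([[sx*.0615,sy*.0805] for sx,sy in((1,1),(1,-1),(-1,-1),(-1,1))])
def cost(v):
    x,y,a=v;R=np.array([[np.cos(a),-np.sin(a)],[np.sin(a),np.cos(a)]]);s=0
    P=np.vstack([np.c_[b@R.T+[x,y],np.full(4,.036)],np.c_[b@R.T*.85+[x,y],np.zeros(4)]])
    for n,m in masks.items():
        q=np.zeros((384*4,512*4),np.uint8);cv2.fillConvexPoly(q,cv2.convexHull((proj(n,P)*4).astype(np.int32)),1)
        M=cv2.resize(m,None,fx=4,fy=4,interpolation=0);s+=1-(q&M).sum()/(q|M).sum()
    return s
best=min((minimize(cost,[.49,.3,a],method="Nelder-Mead",options=dict(initial_simplex=np.array([[.49,.3,a],[.51,.3,a],[.49,.32,a],[.49,.3,a+.3]]),maxiter=80)) for a in np.radians([0,45,90,135])),key=lambda r:r.fun)
print(best.x,np.degrees(best.x[2]),best.fun)
print("cabinet",ray("side",160,245,0),ray("scene",150,192,0))
to(best.x[0],best.x[1],.28,-121)
```

```text
scene 1184 [182 206] [219 255]
side 4207 [219 148] [284 280]
[0.4835481  0.29779566 0.81311698] 46.58817134217048 0.8904141565818694
cabinet [0.74341679 0.23631951 0.        ] [0.80079191 0.31951131 0.        ]
rot [-0.08  8.29 -0.52] dp in final tool axes [-0.31    0.2374  0.0212] in present axes [-0.3015  0.2403  0.0652]
```

Run:
```python
from h import *
from scipy.optimize import minimize
roi={"scene":(203,244,180,222),"side":(236,283,215,288)};masks={}
for n,(r0,r1,c0,c1) in roi.items():
    hsv=cv2.cvtColor(cv2.imread(f"pics/{n}0.png"),cv2.COLOR_BGR2HSV)
    m=np.zeros((384,512),np.uint8);m[r0:r1,c0:c1]=((hsv[...,1]<90)&(hsv[...,2]>95))[r0:r1,c0:c1]
    m=cv2.morphologyEx(m,cv2.MORPH_OPEN,np.ones((3,3),np.uint8))
    k,lab,st,_=cv2.connectedComponentsWithStats(m);j=1+st[1:,4].argmax();print(n,st[j])
    c=np.argwhere(lab==j)[:,::-1];h=np.zeros_like(m);cv2.fillConvexPoly(h,cv2.convexHull(c.astype(np.int32)),1);masks[n]=h
b=np.array([[sx*.0615,sy*.0805] for sx,sy in((1,1),(1,-1),(-1,-1),(-1,1))])
def cost(v):
    x,y,a=v;R=np.array([[np.cos(a),-np.sin(a)],[np.sin(a),np.cos(a)]]);s=0
    P=np.vstack([np.c_[b@R.T+[x,y],np.full(4,.036)],np.c_[b@R.T*.85+[x,y],np.zeros(4)]])
    for n,m in masks.items():
        q=np.zeros((384*4,512*4),np.uint8);cv2.fillConvexPoly(q,cv2.convexHull((proj(n,P)*4).astype(np.int32)),1)
        M=cv2.resize(m,None,fx=4,fy=4,interpolation=0);s+=1-(q&M).sum()/(q|M).sum()
    return s
for a in np.radians([0,45,90,135]):
    r=minimize(cost,[.49,.3,a],method="Nelder-Mead",options=dict(initial_simplex=np.array([[.49,.3,a],[.51,.3,a],[.49,.32,a],[.49,.3,a+.3]]),maxiter=80));print(r.x.round(4),r.fun)
```

```text
scene [ 182  206   38   36 1163]
side [ 219  236   66   45 1960]
[0.4915 0.294  0.7461] 0.33850485643344286
[0.4922 0.2926 0.774 ] 0.33696719900036987
[0.4928 0.2953 0.7642] 0.33513309245478684
[0.4908 0.2924 3.9052] 0.3380235367253317
```

Call:
carry_out(
  plan=[
    {"grip": 1, "dp": [0, 0, 0], "rotation": [0, 4, 0]},
    {"grip": 1, "dp": [0, 0, 0], "rotation": [0, 4.2, 0]},
    {"grip": 1, "dp": [-0.015, 0.012, 0], "rotation": [0, 0, 0]},
    {"grip": 1, "dp": [-0.025, 0.02, 0], "rotation": [0, 0, 0]},
    {"grip": 1, "dp": [-0.025, 0.02, 0], "rotation": [0, 0, 0]},
    {"grip": 1, "dp": [-0.025, 0.02, 0], "rotation": [0, 0, 0]},
    {"grip": 1, "dp": [-0.025, 0.02, 0], "rotation": [0, 0, 0]},
    {"grip": 1, "dp": [-0.025, 0.02, 0], "rotation": [0, 0, 0]},
  ],
)

```text
time_s: 30.55
tool_pos: [0.5082, 0.0854, 0.2986]
tool_rot: [-179.8, -0.5, -122.6]
force: [0.5, -0.3, -5.8]
grip_width: 0.0548
```

```bash
python3 -c "
from h import *;show();to(.49,.3,.26,-121)"
```

```text
30.55 [0.5082 0.0854 0.2986] [-179.8   -0.5 -122.6] 0.0548 [ 0.46 -0.26 -5.85] [ 0.16 -0.07 -0.03] [  14.    2.  -27.   94.    1.   85. -136.]
rot [-0.2  -0.47 -1.56] dp in final tool axes [-0.1746  0.1261  0.0386] in present axes [-0.1714  0.131   0.0367]
```

Call:
carry_out(
  plan=[
    {"grip": 1, "dp": [0, 0, 0], "rotation": [0, -0.4, -1]},
    {"grip": 1, "dp": [0, 0, 0], "rotation": [0, 0, -2]},
    {"grip": 1, "dp": [0, 0, 0], "rotation": [0, 0, -3]},
    {"grip": 1, "dp": [0, 0, 0], "rotation": [0, 0, -4]},
    {"grip": 1, "dp": [0, 0, 0], "rotation": [0, 0, -4]},
    {"grip": 1, "dp": [0, 0, 0], "rotation": [0, 0, -4]},
    {"grip": 1, "dp": [0, 0, 0], "rotation": [0, 0, -4]},
    {"grip": 1, "dp": [0, 0, 0], "rotation": [0, 0, -4]},
  ],
)

```text
time_s: 31.22
tool_pos: [0.5058, 0.1042, 0.2995]
tool_rot: [-179.8, 0.4, -93.8]
force: [-1.1, -0.1, -7.1]
grip_width: 0.0549
```

Call:
carry_out(
  plan=[
    {"grip": 1, "dp": [0, 0, 0], "rotation": [0, 0, -4]},
    {"grip": 1, "dp": [0, 0, 0], "rotation": [0, 0, -4]},
    {"grip": 1, "dp": [0, 0, 0], "rotation": [0, 0, -4]},
    {"grip": 1, "dp": [0, 0, 0], "rotation": [0, 0, -3]},
    {"grip": 1, "dp": [0, 0, 0], "rotation": [0, 0, -2]},
    {"grip": 1, "dp": [0, 0, 0], "rotation": [0, 0, -1]},
    {"grip": 1, "dp": [0, 0, 0], "rotation": [0, 0, 0]},
  ],
)

```text
time_s: 31.8
tool_pos: [0.5065, 0.1065, 0.2999]
tool_rot: [-179.6, 0.4, -74.4]
force: [-0.9, 0.5, -5.1]
grip_width: 0.0552
```

```bash
python3 -c "
from h import *;show();to(.492,.293,.26,env.get_obs()['tool_rot'][2])"
```

```text
31.8 [0.5065 0.1065 0.2999] [-179.6    0.4  -74.4] 0.0552 [-0.94  0.46 -5.12] [-0.05 -0.    0.01] [ 14.   2. -28.  94.   0.  84. -89.]
rot [-0.39  0.44 -0.  ] dp in final tool axes [-0.1835 -0.0361  0.0399] in present axes [-0.1832 -0.0358  0.0415]
```

Call:
carry_out(
  plan=[
    {"grip": 1, "dp": [-0.015, -0.003, 0.003], "rotation": [0, 0, 0]},
    {"grip": 1, "dp": [-0.03, -0.006, 0.006], "rotation": [0, 0, 0]},
    {"grip": 1, "dp": [-0.03, -0.006, 0.006], "rotation": [0, 0, 0]},
    {"grip": 1, "dp": [-0.03, -0.006, 0.006], "rotation": [0, 0, 0]},
    {"grip": 1, "dp": [-0.03, -0.006, 0.006], "rotation": [0, 0, 0]},
    {"grip": 1, "dp": [-0.025, -0.005, 0.004], "rotation": [0, 0, 0]},
    {"grip": 1, "dp": [-0.01, -0.002, 0], "rotation": [0, 0, 0]},
    {"grip": 1, "dp": [0, 0, 0], "rotation": [0, 0, 0]},
  ],
)

```text
time_s: 32.47
tool_pos: [0.4964, 0.284, 0.2689]
tool_rot: [-179.5, 0.5, -75.4]
force: [0.0, -0.0, -6.8]
grip_width: 0.0552
```

```bash
python3 -c "
from h import *;show();to(.492,.293,.26,env.get_obs()['tool_rot'][2])"
```

```text
32.4667 [0.4964 0.284  0.2689] [-179.5    0.5  -75.4] 0.0552 [ 0.03 -0.03 -6.79] [0.04 0.04 0.04] [   1.   10.  -37.   90.    6.   81. -112.]
rot [-0.5   0.49 -0.  ] dp in final tool axes [-0.0098  0.002   0.0089] in present axes [-0.0097  0.002   0.009 ]
```

Call:
carry_out(
  plan=[
    {"grip": 1, "dp": [-0.006, 0.001, 0.003], "rotation": [-0.5, 0.5, 0]},
    {"grip": 1, "dp": [-0.003, 0.001, 0], "rotation": [0, 0, 0]},
    {"grip": 1, "dp": [0, 0, -0.001], "rotation": [0, 0, 0]},
    {"grip": 1, "dp": [0, 0, -0.001], "rotation": [0, 0, 0]},
    {"grip": 1, "dp": [0, 0, -0.001], "rotation": [0, 0, 0]},
  ],
)

```text
time_s: 32.88
tool_pos: [0.4928, 0.2895, 0.2684]
tool_rot: [179.9, -0.2, -75.6]
force: [-0.6, -0.5, -6.3]
grip_width: 0.0552
```

Run:
```python
from h import *
show();to(.492,.293,.26,env.get_obs()['tool_rot'][2])
a=env.read_camera("scene")[...,::-1];b=env.read_camera("side")[...,::-1]
f=lambda x:cv2.resize(x,(400,560),interpolation=3)
cv2.imwrite("pics/end.png",np.hstack([f(a[100:268,160:340]) ,f(b[90:300,160:340])]));show()
```

```text
32.8833 [0.4928 0.2895 0.2684] [179.9  -0.2 -75.6] 0.0552 [-0.58 -0.55 -6.27] [-0.01 -0.01 -0.01] [  -0.   11.  -37.   89.    7.   82. -114.]
rot [ 0.13 -0.2  -0.  ] dp in final tool axes [-0.0035 -0.0001  0.0084] in present axes [-0.0036 -0.0001  0.0084]
32.9833 [0.4931 0.2895 0.2687] [179.9  -0.2 -75.7] 0.0549 [ 0.21  0.54 -5.97] [-0.06 -0.03  0.02] [  -0.   11.  -37.   89.    7.   82. -114.]
```

View pics/end.png

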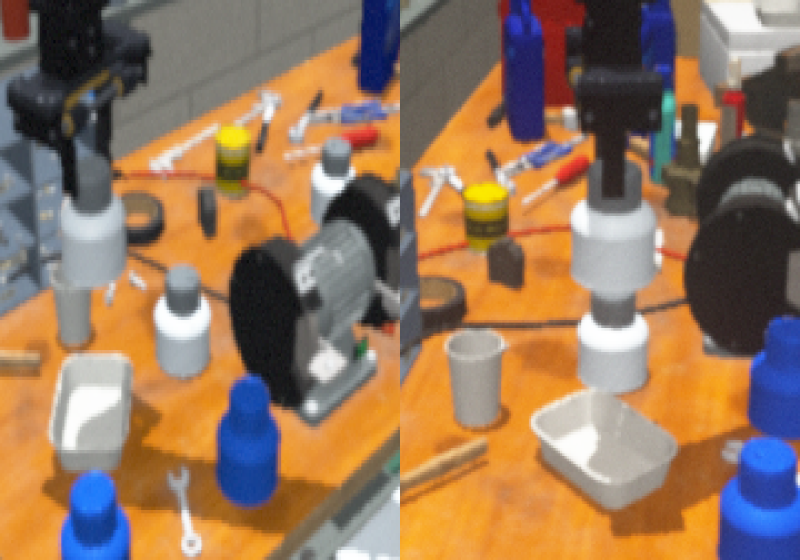

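```bash
python3 -c "
from h import *;print(env.sign_off());show()"
```

```text
the job is handed in; nothing more can be done
None
the job is handed in; nothing more can be done
```

The middle canister (canister_2) is the one with the loose ball. I handed the job in at about 33 s, with the gripper holding it level over the tray.

- **Right canister (canister_3):** I turned its lid clockwise about 77°, until the wrist torque rose at the stop. Then I lifted, tilted and shook it. It went quiet within about 0.15 s of each shake, so I set it back on the bench about 3 mm from where it had stood, upright.
- **Middle canister (canister_2):** I turned its lid about 71°, again to a clear rise in torque, then lifted and shook it. Its shake forces were stronger and uneven. After a tilt came an isolated knock, with about 8 N and 1.9 N m appearing 0.2 s after the motion ended.
- **Left canister (canister_1):** I never touched it, as the ball had already been found.

**Last checks:**
- The tool was at (0.493, 0.290), against a tray centre estimated at (0.492, 0.293). That estimate came from an imperfect outline fit, so it could be off by several millimetres.
- The canister's foot was about 0.20 m above the bench, it was upright to within 0.2°, and the wrist carried about 6 N.
- The final picture showed the canister in the gripper, with the left and right canisters, the tin, the cup and the bracket standing.

**What did not go cleanly or could not be confirmed:**
- My first grip on canister_3 rode up the lid, and the next descent pressed on its shoulder with about 30 N. The pictures showed the canister had not been lifted before its lid was screwed home.
- A slow tilt test on the middle canister was inconclusive; the knocks decided it.
- The middle canister's lid could not be re-checked after the shaking and a slow anticlockwise turn of about 47° on the way to the tray.

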